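Close the rinse cassette of grinding media

ROBOT

A 6-joint arm with a two-finger parallel gripper is mounted at the origin on a cart in front of the work surface, level with it; the furniture and walls round the work are solid. World frame = base frame: x ahead of the robot, y to its left, z up, the work surface at z = 0. Lengths are in m, angles in rad, forces in N, time in s.
With the tool pointing down it reaches from about 0.275 to 1 m from the base axis. Payload 8.4 kg.
Tool frame: the origin (TCP) lies midway between the tips of the shut fingers; the grasp point (between the pads) lies 19 mm behind it; z points along the fingers, y is the line along which they close (so a half turn about z gives the same grasp; the last joint's range is limited). The gripper opens to 85 mm and grips with 20 to 120 N. Pads are 22 mm wide; open, the fingers measure 114 mm over their backs; the gripper's body (76 mm by 85 mm) begins 54 mm behind the grasp point. The pads swing forward as they close: fully open they stand 13 mm farther back than shut.
Start: joints at [1.148, 0.353, 1.633, -0, 1.155, -0.002], TCP at [0.255, 0.57, 0.231] pointing down, gripper open.
Joint ranges: [-2.63, 2.63], [-0.92, 2.1], [0.06, 2.66], [-1.3, 4.44], [0, 2.69], [-3.02, 3.02]. Speed limits (rad/s): [2.22, 2.22, 2.79, 3.14, 3.14, 3.14].

INTERFACE

Orientations are given as a unit quaternion [x, y, z, w].
In Python, from bench import manip gives the robot as it stands.
- The arm moves only by the tool carry_out, never from a script. Its argument "series" is text: rows parted by semicolons, each of 5 numbers parted by spaces: the gripper command: -1 is shut, 1 is fully open, values between are in proportion, then the shift along the tool's x, y, z in units of 800 mm (1.0 is 800 mm), then the turn about the tool's z in units of 180 degrees (1.0 is 180 degrees). A call has 1 to 5 rows; each row is the pose to reach, as a shift and turn from the pose commanded when the call began, along the tool's axes at that moment, turning the shorter way round; what a row does not reach only later rows make up. A row lasts 1/12 s, in which the tool goes at most 41.7 mm and 7.16 degrees, less where a joint would pass 70% of its speed; a pose out of reach is approached as far as the arm can. A call with a number of a shift or a turn outside -1 to 1 is refused whole. A call with a gripper value outside its range is refused whole. The fingers move at their own pace and stop on an object; the grip force is fixed at half the most. Time passes only in rows, so rows that repeat a pose let the fingers close. It gives the time, the measured TCP pose, the force, the opening and the grip force at its end, in the units of the state.
- manip.observe(): the state, without advancing time (a new reading comes with each control period).
- manip.grab_frame(name): name is "scene" or "top" or "wrist"; returns the picture (384x512x3 uint8, red, green, blue); there is no depth.
- manip.camera_info(name): a dict with "vertical_fov" (degrees; the focal length in pixels is half the picture's height over the tangent of half this angle, whatever the lens; pixels are square), "cx", "cy" (the principal point, pixels), "origin" and "orientation" of the camera in the world. Camera axes: x right, y up, looking along -z (the intrinsics and any distortion apply to the point x, -y, -z); pixel columns grow to the right and rows downward; lengths in m; the calibration is good to about 2 mm. The wrist camera is an equidistant fisheye: a pixel r from the principal point sees the ray r / f radians off the axis. A picture is of the moment at which its call begins: read the wrist's pose just before it. camera_info takes no time and is no camera call; for the wrist camera it gives the pose at the moment of the call.
- manip.job_done(): hands the job in; it is judged then, once.
The state is a dict: "t": time; "joints": joint angles; "joint_vel": joint speeds; "joint_torque": joint torques, N m; "eef_pos": TCP position; "ee_rot": TCP orientation; "ft_force": force on the tool from outside, world axes, zero at the start; "ft_torque": the same for the moment, N m; "width": finger opening in m; "grip_force": force on a finger pad.
Only numpy, scipy, OpenCV 4.12 (cv2) and the standard library are available. Lean on these libraries where they do the work, as an engineer would, in place of code of your own. Each camera call takes 0.05 s, during which the arm holds its last target. There are 200 camera calls.

TASK

Get the rinse cassette ready for the pump: spread the heap of ceramic grinding cylinders in its basin into one even layer, every cylinder on the basin floor and at least a centimetre clear of every other one. Then lay the hold-down grid on the basin, rim down inside the walls and a stud standing in each end slot, and lock it by pushing a spring cotter's straight leg through the cross hole of each stud until its bow snaps over the stud. Leave the other things on the bench where they are.

Things in the scene. Friction and masses are not known exactly. Their poses are not given: they have to be found in the camera images.
- cassette: steel rinse cassette, screwed down, 124 (x) x 144 (y) mm. Origin: centre of its underside, x away from the robot, y along its long side, z up. Open basin: inside 118 (x) x 100 (y) mm, floor at z = 6, wall tops at z = 34 mm; end walls (y = 50 to 72 mm) are solid blocks. On each, at x = 0, y = +61 and -61 mm, a round stud, 17 mm diameter, top at z = 59 mm
- floor (a point): centre of the basin floor; axes as the cassette's
- stud_left (a point): stud at the cassette's +y end: point on its axis where a cotter's leg lies when the cotter rests on the seated grid's end bar (bar top at cassette z = 42, this point at z = 44 mm). The cross hole runs along the cassette's x, from z = 42 to 50 mm, 6.4 mm wide, 14 mm long, rounded entries. A cotter may be pushed in from either side
- stud_right (a point): the same for the stud at the cassette's -y end
- grid: hold-down grid of steel rods in a frame, 124 (x) x 144 (y) mm, 0.2 kg, on the bench right way up, z up. Origin: centre of the frame's underside (cassette z = 34 mm when seated on the walls). Rim below: 6 mm deep, 112 x 94 mm outside, 3 mm play in the basin. Side rails 4 mm thick, end bars (y = 43 to 72 mm) 8 mm thick with a 22 mm wide slot at x = 0, open outward, for the stud. Fits either way round
- handle (a point): centre of the grid's bar handle, 11 mm wide (x), 62 mm long (y), 13 mm high, 30.5 mm above the grid's origin; 20 mm free under it
- cord_low (a point): lower end of a stiff grey pull cord, 5 to 10 mm thick, that hangs slanting through the room to the left of the work; it must not be run into
- cord_mid (a point): point on that cord, which runs nearly straight from cord_low to here and on, up and to the left, to 1.2 m above the bench at the robot's left shoulder (x 0.22, y 0.39). Nothing to the left of it needs handling
- cotter_0: spring cotter, 4 mm steel wire, lying flat, z up. Origin: centre of its oval eye, on the underside. Eye double-wound, 30 (x) x 24 (y) x 8 mm high, long sides parallel to x: grip across y. Straight leg along +x at y = -6 mm, wire centre 2 mm up, rounded thin tip at x = 68 mm. Sprung bow leg beside it at +y: bow for the stud x = 36-48, throat 54, flared end 61 mm. Fits either stud, bow to either side
- cotter_1: spring cotter, 4 mm steel wire, lying flat, z up. Origin: centre of its oval eye, on the underside. Eye double-wound, 30 (x) x 24 (y) x 8 mm high, long sides parallel to x: grip across y. Straight leg along +x at y = -6 mm, wire centre 2 mm up, rounded thin tip at x = 68 mm. Sprung bow leg beside it at +y: bow for the stud x = 36-48, throat 54, flared end 61 mm. Fits either stud, bow to either side
- cotter_0_seat (a point): point on the straight leg (x = 42 mm, y = -6 mm, 2 mm above the underside of the cotter) that lies on the stud's axis when the cotter is home
- cotter_1_seat (a point): point on the straight leg (x = 42 mm, y = -6 mm, 2 mm above the underside of the cotter) that lies on the stud's axis when the cotter is home
- cotter_0_bow (a joint): how far the bow leg is sprung open, rad: 0 relaxed and also when snapped home, about 0.09 while its throat rides over the stud. Snapping over takes about 5 to 10 N of push, after 20 mm of free travel
- cotter_1_bow (a joint): how far the bow leg is sprung open, rad: 0 relaxed and also when snapped home, about 0.09 while its throat rides over the stud. Snapping over takes about 5 to 10 N of push, after 20 mm of free travel
- media_0: white ceramic grinding cylinder, 18 mm diameter, 16 mm high; origin at its centre, z along its axis. Five or six of them are present
- media_1: white ceramic grinding cylinder, 18 mm diameter, 16 mm high; origin at its centre, z along its axis. Five or six of them are present
- media_2: white ceramic grinding cylinder, 18 mm diameter, 16 mm high; origin at its centre, z along its axis. Five or six of them are present
- media_3: white ceramic grinding cylinder, 18 mm diameter, 16 mm high; origin at its centre, z along its axis. Five or six of them are present
- media_4: white ceramic grinding cylinder, 18 mm diameter, 16 mm high; origin at its centre, z along its axis. Five or six of them are present
- media_5: white ceramic grinding cylinder, 18 mm diameter, 16 mm high; origin at its centre, z along its axis. Five or six of them are present
- hex_key_set: orange folding hex-key set, 30 x 100 x 20 mm, to be left alone; origin at centre of underside
- screwdriver: red screwdriver, 194 mm long, to be left alone; origin at centre of underside
- pen: blue pen lying on the laptop, 133 mm long, to be left alone; origin at centre of underside

How it is judged:
By the outcome, as a careful person would: the job done as asked, in the order asked, and still so for the second after the job is handed in, with the robot touching nothing.
Of media_3, media_4, media_5 only 2 to 3 are there at a start; the rules pass over those that are not, and their reading is None.
At some moment in a run one of cotter_0, cotter_1, grid may be knocked a few centimetres aside while the robot is not near it.
Once in a run the grip may slacken for a moment while it holds something.
It also fails if it takes over 210 s, if anything falls off the work surface, if the arm or the gripper's body presses on something with over 40 N, if the wrist force passes 120 N, or if a joint passes its speed limit or range.

## Working session

There is one attempt and no reset: what is moved stays moved. The work goes in short steps, Python scripts to look and compute and a tool call to move; the robot and the scene stay as the last step left them, time stands still between calls to the robot, and variables do not carry over. Pictures are saved under pics/ and viewed, at most 14 in all, crops included, and the job is handed in when it is done.

Besides the shell and the picture viewer there is one more tool, called after "Request:" as name(argument=value, ...) on one line, values as JSON. carry_out: Moves the arm, as the interface text tells. Its arguments: {"type":"object","properties":{"series":{"type":"string"}},"required":["series"]}

```bash
mkdir -p pics; ls
cat > h.py <<'E'
import numpy as np, cv2
from scipy.spatial.transform import Rotation as R
from bench import manip
def snap(n,f):
    ci=manip.camera_info(n); im=manip.grab_frame(n); cv2.imwrite('pics/'+f+'.png',im[:,:,::-1]); return ci,im
def ray(ci,u,v,fish=False):
    f=192/np.tan(np.radians(ci['vertical_fov'])/2); x=(u-ci['cx']);y=(v-ci['cy'])
    if fish:
        r=np.hypot(x,y)+1e-9; th=r/f; d=np.array([x/r*np.sin(th),-y/r*np.sin(th),-np.cos(th)])
    else: d=np.array([x/f,-y/f,-1])
    return R.from_quat(ci['orientation']).apply(d)
def at(ci,u,v,z,fish=False):
    d=ray(ci,u,v,fish);o=np.array(ci['origin']);return o+d*(z-o[2])/d[2]
def proj(ci,p,fish=False):
    f=192/np.tan(np.radians(ci['vertical_fov'])/2)
    q=R.from_quat(ci['orientation']).inv().apply(np.array(p)-ci['origin']); x,y,z=q[0],-q[1],-q[2]
    if fish:
        r=np.hypot(x,y)+1e-12; th=np.arctan2(r,z); return ci['cx']+f*th*x/r, ci['cy']+f*th*y/r
    return ci['cx']+f*x/z, ci['cy']+f*y/z
E
python3 - <<'E'
from h import *
a=[]
for n in('scene','top','wrist'):
    ci,im=snap(n,n+'0'); a.append(im); print(n,ci)
print(manip.observe())
E
```

```text
pics
scene {'vertical_fov': 43.45168950383956, 'cx': 247.69315372139877, 'cy': 187.61931321623868, 'origin': array([-0.5695779 , -0.92157608,  0.94894251]), 'orientation': array([ 0.46730681, -0.25127571, -0.39223807,  0.75142142])}
top {'vertical_fov': 44.62666757726667, 'cx': 247.64492006675786, 'cy': 196.79347373188486, 'origin': array([ 0.31148171, -0.13407437,  1.66892293]), 'orientation': array([ 0.05754244, -0.05554356, -0.70239719,  0.70727786])}
wrist {'vertical_fov': 65.70646984690485, 'cx': 251.88745111547317, 'cy': 191.97189919088294, 'origin': array([0.19015335, 0.59845766, 0.37369543]), 'orientation': array([-0.1209513 , -0.07781623,  0.53810924,  0.83051421])}
{'t': 0.15, 'joints': array([ 1.14759695e+00,  3.53512071e-01,  1.63394751e+00, -1.07615538e-05,
        1.15520031e+00, -2.37749560e-03]), 'joint_vel': array([ 0.00098201, -0.00094441, -0.00265667, -0.00094331,  0.00102582,
       -0.00085745]), 'joint_torque': array([-4.89373870e-04, -6.05626845e+01, -3.42338920e+01, -5.38090285e-05,
        6.18348364e-03, -3.53003873e-05]), 'eef_pos': array([0.25516311, 0.57015035, 0.23072652]), 'ee_rot': array([ 2.08859640e-01,  9.77945482e-01, -5.22622431e-04, -1.07882291e-04]), 'ft_force': array([ 0.70129007,  0.22669912, -0.3731418 ]), 'ft_torque': array([ 0.03243364, -0.07222009, -0.05594295]), 'grip_force': 0.0, 'width': 0.0852054213888432}
```

View pics/top0.png

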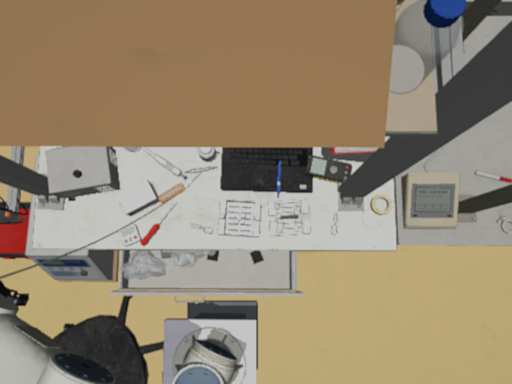

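View pics/scene0.png

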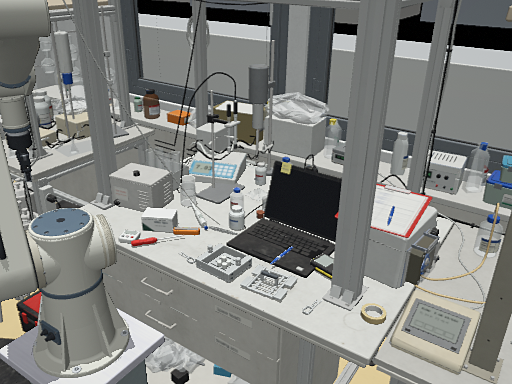

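Run:
```python
from h import *
im=cv2.imread('pics/top0.png'); cv2.imwrite('pics/topc.png',cv2.resize(im[150:255,155:355],None,fx=4,fy=4,interpolation=2))
ci=manip.camera_info('top')
for n,u,v,z in [('cass',240,218,.03),('grid',289,217,.01),('c0',202,228,0),('c1',335,224,0),('cordlow',185,190,.1)]: print(n,at(ci,u,v,z))
im=cv2.imread('pics/scene0.png'); cv2.imwrite('pics/scenec.png',cv2.resize(im[215:325,115:335],None,fx=3.6,fy=3.6,interpolation=2))
```

```text
cass [ 0.50026206 -0.10208576  0.03      ]
grid [ 0.50734808 -0.27641281  0.01      ]
c0 [0.46683052 0.03403496 0.        ]
c1 [ 0.48445493 -0.44166582  0.        ]
cordlow [0.58681631 0.0848167  0.1       ]
```

View pics/topc.png

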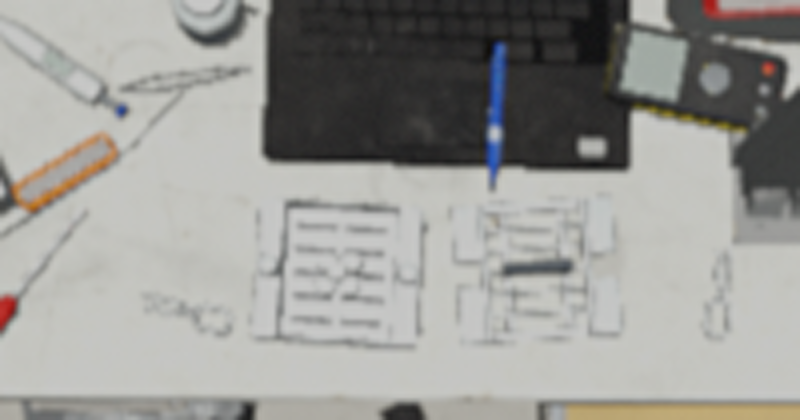

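View pics/scenec.png

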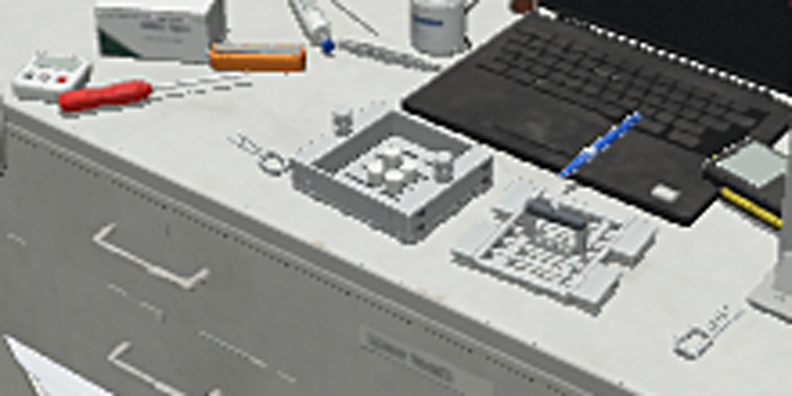

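Run:
```python
from h import *
ct=manip.camera_info('top');cs=manip.camera_info('scene')
P=[.22,.39,1.2]; print(proj(ct,P),proj(cs,P))
for (u,v) in [(201.5,172.5),(217,167.5),(185,189)]:
  for z in (.03,.1,.2,.3,.4): 
    p=at(ct,u,v,z); print((u,v),p.round(3),np.round(proj(cs,p)))
im=cv2.imread('pics/scene0.png'); a=cv2.resize(im[0:230,90:270],None,fx=2.6,fy=2.6,interpolation=2)
im=cv2.imread('pics/top0.png'); b=cv2.resize(im[145:285,0:230],None,fx=1.45,fy=1.45,interpolation=2)
b=cv2.copyMakeBorder(b,0,a.shape[0]-b.shape[0],0,0,0); c=np.hstack([a,b]);print(c.shape);cv2.imwrite('pics/cord.png',c)
```

```text
(np.float64(-296.6252915882883), np.float64(364.7370474826986)) (np.float64(-19.095698585668316), np.float64(-167.6853898210983))
(201.5, 172.5) [0.663 0.037 0.03 ] [220. 226.]
(201.5, 172.5) [0.648 0.03  0.1  ] [219. 212.]
(201.5, 172.5) [0.627 0.02  0.2  ] [217. 190.]
(201.5, 172.5) [0.605 0.009 0.3  ] [215. 167.]
(201.5, 172.5) [ 0.584 -0.001  0.4  ] [213. 141.]
(217, 167.5) [ 0.682 -0.018  0.03 ] [235. 228.]
(217, 167.5) [ 0.666 -0.023  0.1  ] [234. 214.]
(217, 167.5) [ 0.643 -0.03   0.2  ] [231. 192.]
(217, 167.5) [ 0.621 -0.037  0.3  ] [229. 168.]
(217, 167.5) [ 0.598 -0.044  0.4  ] [226. 143.]
(185, 189) [0.603 0.095 0.03 ] [198. 228.]
(185, 189) [0.59  0.085 0.1  ] [197. 214.]
(185, 189) [0.573 0.071 0.2  ] [196. 192.]
(185, 189) [0.555 0.057 0.3  ] [195. 168.]
(185, 189) [0.537 0.043 0.4  ] [193. 143.]
(598, 802, 3)
```

View pics/cord.png

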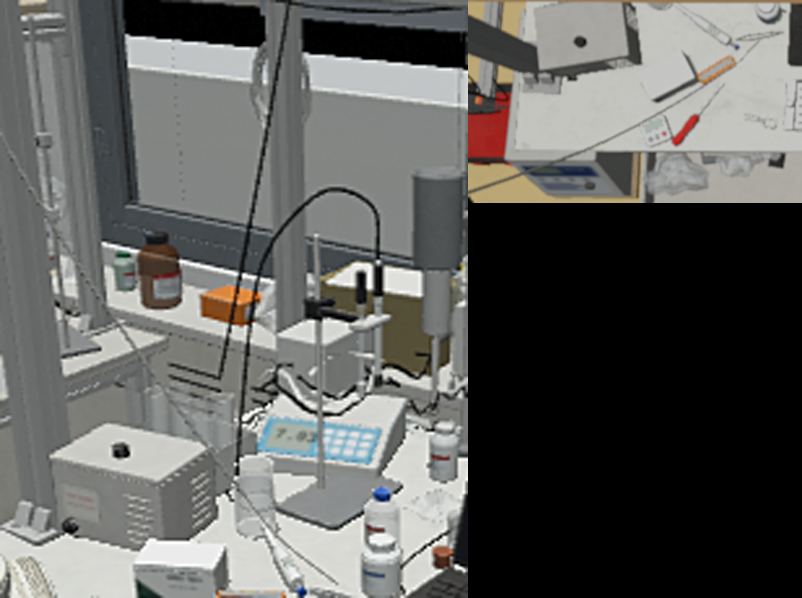

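The top view shows the cassette at about (240,218), the grid at (289,217), and cotter eyes at about (209,230) with its leg to +y and (333,232) with its leg to +x. The grey cord's low end is at about (201,172), near (0.66, 0.04, 0.04). The arm starts to the left of the cord, so I'll retract first and then swing in under it.

Request:
carry_out(series="1 0 -0.05 0 0; 1 0 -0.1 0 0; 1 0 -0.15 0 0; 1 0 -0.2 0 0; 1 0 -0.25 0 0")

```text
t: 0.57
eef_pos: [0.1727, 0.3859, 0.2308]
ee_rot: [0.209, 0.978, -0.0, -0.0]
ft_force: [0.4, 0.1, 0.7]
width: 0.0854
grip_force: 0.0
```

Request:
carry_out(series="1 0 -0.05 0 0; 1 0 -0.11 0 0; 1 0 -0.11 0 0")

```text
t: 0.82
eef_pos: [0.1349, 0.3014, 0.23]
ee_rot: [0.209, 0.978, -0.002, -0.001]
ft_force: [0.4, -0.1, -0.7]
width: 0.0853
grip_force: 0.0
```

Request:
carry_out(series="1 -0.0425 -0.013 0 0.038; 1 -0.085 -0.026 0 0.076; 1 -0.127 -0.039 0 0.114; 1 -0.17 -0.052 0 0.152; 1 -0.2115 -0.065 0 0.19")

```text
t: 1.23
eef_pos: [0.2719, 0.1898, 0.2316]
ee_rot: [0.489, 0.872, 0.0, 0.0]
ft_force: [0.3, 1.1, -0.1]
width: 0.0854
grip_force: 0.0
```

Request:
carry_out(series="1 0 0 0 0")

```text
t: 1.32
eef_pos: [0.2747, 0.1877, 0.2316]
ee_rot: [0.493, 0.87, 0.0, 0.001]
ft_force: [-0.4, 0.8, 0.2]
width: 0.0854
grip_force: 0.0
```

Run:
```python
from h import *
o=manip.observe();print(o['joints'].round(3),o['eef_pos'],R.from_quat(o['ee_rot']).as_matrix().round(3))
```

```text
[ 5.970e-01 -1.370e-01  2.194e+00 -2.000e-03  1.084e+00  5.800e-02] [0.2746633  0.18772262 0.23164206] [[-0.515  0.857  0.002]
 [ 0.857  0.515 -0.001]
 [-0.002  0.002 -1.   ]]
```

Request:
carry_out(series="1 -0.04 -0.0125 0 0; 1 -0.08 -0.025 0 0; 1 -0.12 -0.0375 0 0; 1 -0.16 -0.05 0 0; 1 -0.2 -0.0625 0 0")

```text
t: 1.73
eef_pos: [0.3124, 0.0273, 0.2314]
ee_rot: [0.487, 0.874, 0.0, 0.0]
ft_force: [1.4, 0.1, -0.2]
width: 0.0851
grip_force: 0.0
```

Request:
carry_out(series="1 -0.03 -0.01 -0.02 0.035; 1 -0.065 -0.02 -0.05 0.07; 1 -0.1 -0.03 -0.07 0.105; 1 -0.129 -0.04 -0.1 0.14; 1 -0.129 -0.04 -0.1 0.172")

```text
t: 2.15
eef_pos: [0.3422, -0.0796, 0.3152]
ee_rot: [0.705, 0.709, 0.001, 0.003]
ft_force: [-0.3, -0.3, 0.4]
width: 0.0853
grip_force: 0.0
```

Request:
carry_out(series="1 0 0 0 0; 1 0 0 0 0")

```text
t: 2.32
eef_pos: [0.339, -0.0758, 0.3109]
ee_rot: [0.702, 0.713, -0.0, -0.0]
ft_force: [0.3, 1.0, -0.4]
width: 0.0853
grip_force: 0.0
```

Run:
```python
from h import *
o=manip.observe();print(o['joints'].round(3),o['eef_pos'],R.from_quat(o['ee_rot']).as_matrix().round(3))
ci,im=snap('wrist','w1'); print(ci['origin'],R.from_quat(ci['orientation']).as_matrix().round(3))
cv2.imwrite('pics/w1b.png',cv2.resize(im[:,:,::-1],(800,600),interpolation=2))
```

```text
[-0.225 -0.193  2.055  0.     1.28  -0.24 ] [ 0.33902788 -0.07584024  0.3108926 ] [[-0.015  1.    -0.001]
 [ 1.     0.015  0.   ]
 [ 0.    -0.001 -1.   ]]
[ 0.33904284 -0.00487002  0.45397714] [[ 1.    -0.015 -0.004]
 [ 0.015  0.959  0.284]
 [-0.    -0.284  0.959]]
```

View pics/w1b.png

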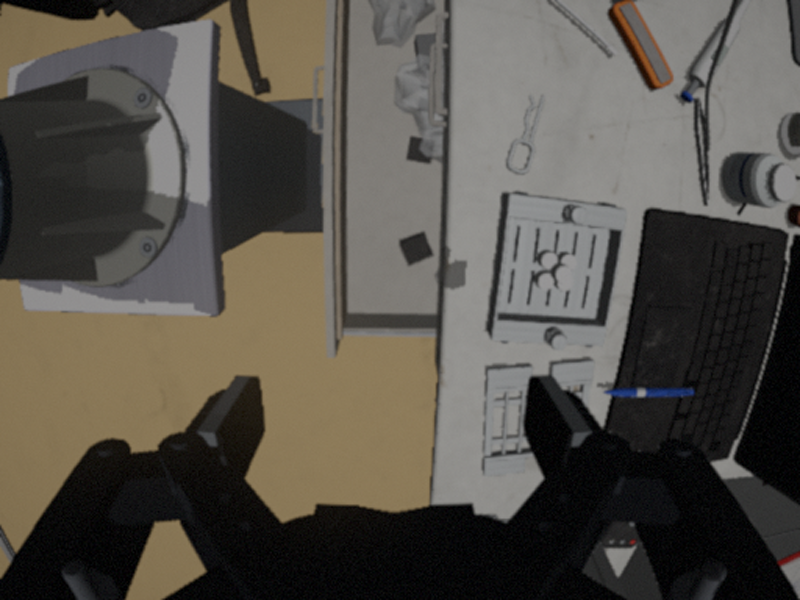

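Run:
```python
from h import *
ci=manip.camera_info('wrist');s=1/1.5625
for n,u,v,z in [('studL',573,213,.059),('studR',553,338,.059),('cotL eye',519,158,.004),('cotLtip',538,98,.003),('gridTL',487,367,.01),('gridTR',592,360,.01),('m',547,258,.03),('cordend',705,203,.02),('edge',440,400,0),('lap',640,210,.02)]: print(n,at(ci,u*s,v*s,z,True).round(4))
```

```text
studL [ 0.4989 -0.0378  0.059 ]
studR [ 0.492  -0.1564  0.059 ]
cotL eye [0.4604 0.0089 0.004 ]
cotLtip [0.4787 0.0709 0.003 ]
gridTL [ 0.441  -0.2085  0.01  ]
gridTR [ 0.5624 -0.2018  0.01  ]
m [ 0.4874 -0.0853  0.03  ]
cordend [ 0.6782 -0.0169  0.02  ]
edge [ 0.3939 -0.2537  0.    ]
lap [ 0.5915 -0.0324  0.02  ]
```

Request:
carry_out(series="1 -0.02 0.04 0.01 0; 1 -0.04 0.08 0.03 0; 1 -0.06 0.12 0.05 0; 1 -0.08 0.16 0.07 0; 1 -0.1 0.19 0.08 -0.005")

```text
t: 2.78
eef_pos: [0.4934, -0.1531, 0.2443]
ee_rot: [0.695, 0.719, -0.001, -0.001]
ft_force: [0.1, 0.8, 0.6]
width: 0.0854
grip_force: 0.0
```

Request:
carry_out(series="1 0 0.01 0.02 0; 1 0 0.01 0.02 0; 1 0 0.01 0.02 0; 1 0 0.01 0.02 0")

```text
t: 3.12
eef_pos: [0.4995, -0.1527, 0.2312]
ee_rot: [0.696, 0.718, -0.0, -0.001]
ft_force: [-0.7, 0.2, 0.1]
width: 0.0856
grip_force: 0.0
```

Run:
```python
from h import *
o=manip.observe();print(o['eef_pos'],R.from_quat(o['ee_rot']).as_matrix().round(3))
ci,im=snap('wrist','w2'); 
cv2.imwrite('pics/w2b.png',cv2.resize(im[:,:,::-1],(800,600),interpolation=2))
```

```text
[ 0.49949687 -0.15271527  0.23124686] [[-0.031  1.    -0.001]
 [ 1.     0.031  0.   ]
 [ 0.001 -0.001 -1.   ]]
```

View pics/w2b.png

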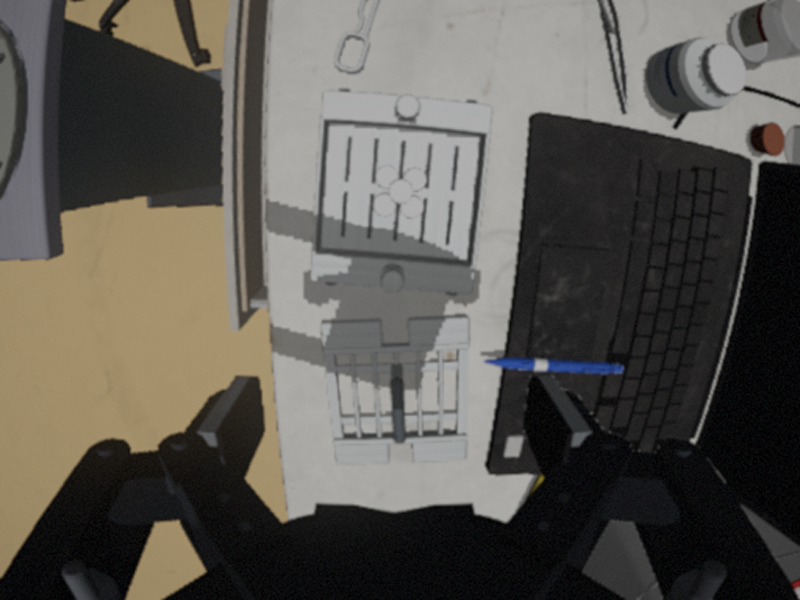

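The four lower cylinders form a square around view position (400,192), with a fifth on top at (401,190). The studs are at (407,106) and (392,278), the grid handle is at (398,402), and the left cotter's eye is at (350,55). I'll go lower for a finer look.

Request:
carry_out(series="1 0 0 0.04 0.029; 1 0 0 0.08 0.029; 1 0 0 0.11 0.029; 1 0 0 0.11 0.029; 1 0 0 0.11 0.029")

```text
t: 3.58
eef_pos: [0.4996, -0.1534, 0.1437]
ee_rot: [0.729, 0.685, -0.0, -0.001]
ft_force: [1.0, -0.1, 0.4]
width: 0.0849
grip_force: 0.0
```

Run:
```python
from h import *
o=manip.observe();print(o['eef_pos'],R.from_quat(o['ee_rot']).as_matrix().round(3))
ci,im=snap('wrist','w3');np.save('w3.npy',np.array([ci],dtype=object),allow_pickle=True)
u,v=proj(ci,[.495,-.097,.02],True);print(u,v)
c=im[60:210,150:350,::-1]; cv2.imwrite('pics/w3b.png',cv2.resize(c,(800,600),interpolation=2))
```

```text
[ 0.4996245  -0.15336255  0.14373341] [[ 0.062  0.998 -0.001]
 [ 0.998 -0.062  0.   ]
 [ 0.    -0.001 -1.   ]]
241.67917368411142 123.16049269997976
```

View pics/w3b.png

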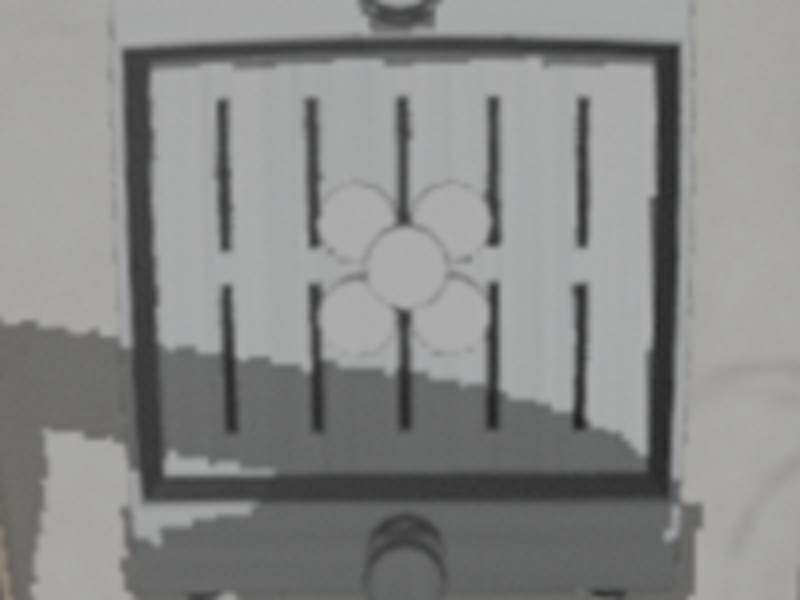

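```bash
cat >> h.py <<'E'
def px(ci,u,v,z,x0,y0,k): return at(ci,x0+u/k,y0+v/k,z,True)
E
python3 - <<'E'
from h import *
ci=manip.camera_info('wrist')
for n,u,v,z in [('a',357,222,.022),('b',450,222,.022),('c',357,315,.022),('d',450,313,.022),('top',405,267,.038),('TL',123,50,.034),('TR',680,45,.034),('BR',671,497,.034),('BL',147,500,.034),('sR',404,578,.059),('sL',400,-3,.059)]: print(n,px(ci,u,v,z,150,60,4).round(4))
o=manip.observe();print(o['eef_pos'],R.from_quat(o['ee_rot']).as_matrix().round(3))
E
```

```text
a [ 0.4948 -0.0904  0.022 ]
b [ 0.5153 -0.0917  0.022 ]
c [ 0.4934 -0.1113  0.022 ]
d [ 0.5142 -0.1122  0.022 ]
top [ 0.5048 -0.1001  0.038 ]
TL [ 0.4479 -0.0483  0.034 ]
TR [ 0.5663 -0.0547  0.034 ]
BR [ 0.5613 -0.1546  0.034 ]
BL [ 0.4437 -0.1479  0.034 ]
sR [ 0.5008 -0.1612  0.059 ]
sL [ 0.5073 -0.0464  0.059 ]
[ 0.5007236  -0.153762    0.14484694] [[ 0.062  0.998  0.001]
 [ 0.998 -0.062 -0.   ]
 [-0.     0.001 -1.   ]]
```

The basin measures 118 x 100 mm as it should, centred at (0.5048, -0.1014). The four lower cylinders stand on a 20.7 mm square with one on top. I'll take the top one first.

Request:
carry_out(series="-0.3 0.03 0 0 0; -0.3 0.067 0.001 0 0; -0.3 0.067 0.001 0.05 0; -0.3 0.067 0.001 0.09 0; -0.3 0.067 0.001 0.09 0")

```text
t: 4.05
eef_pos: [0.5027, -0.0995, 0.0692]
ee_rot: [0.728, 0.685, -0.001, -0.002]
ft_force: [-2.9, -0.8, 0.9]
width: 0.0301
grip_force: 0.0
```

Request:
carry_out(series="-0.3 0 0 0.03 0; -0.3 0 0 0.06 0; -0.3 0 0 0.06 0; -0.3 0 0 0.06 0")

```text
t: 4.38
eef_pos: [0.5052, -0.1007, 0.0249]
ee_rot: [0.729, 0.685, 0.0, 0.0]
ft_force: [0.3, -0.5, 0.2]
width: 0.0298
grip_force: 0.0
```

Request:
carry_out(series="-1 0 0 0 0; -1 0 0 0 0; -1 0 0 0 0; -1 0 0 -0.03 0; -1 0 0 -0.05 0")

```text
t: 4.8
eef_pos: [0.5052, -0.1006, 0.0659]
ee_rot: [0.729, 0.685, 0.0, 0.001]
ft_force: [0.6, 0.2, 0.4]
width: 0.015
grip_force: 58.6
```

Request:
carry_out(series="-1 0 0 0 0; -1 -0.001 -0.02 0 0.04; -1 -0.001 -0.04 0 0.08; -1 -0.001 -0.0565 0 0.12; -1 -0.001 -0.0565 0 0.15")

```text
t: 5.22
eef_pos: [0.4567, -0.0981, 0.0639]
ee_rot: [0.87, 0.493, -0.001, -0.0]
ft_force: [-0.8, 0.9, -0.8]
width: 0.0148
grip_force: 58.6
```

Request:
carry_out(series="-1 0 0 0 0.04; -1 0 0 0 0.08; -1 0 0 0 0.12; -1 0 0 0 0.16; -1 0 0 0 0.18")

```text
t: 5.63
eef_pos: [0.4599, -0.0986, 0.0643]
ee_rot: [0.973, 0.23, 0.001, 0.0]
ft_force: [0.1, 0.2, -0.4]
width: 0.0151
grip_force: 58.6
```

Request:
carry_out(series="-1 0 0 0 0.04; -1 0 0 0 0.08; -1 0 0 0 0.12; -1 0 0 0 0.16; -1 0 0 0 0.17")

```text
t: 6.05
eef_pos: [0.4599, -0.0986, 0.0643]
ee_rot: [0.999, -0.035, 0.001, 0.0]
ft_force: [-0.2, -0.8, 0.3]
width: 0.015
grip_force: 58.6
```

Request:
carry_out(series="-1 0 0 0 0; -1 0 0 0 0")

```text
t: 6.22
eef_pos: [0.4598, -0.0985, 0.064]
ee_rot: [1.0, -0.03, 0.001, 0.0]
ft_force: [-1.2, 0.3, -0.1]
width: 0.0153
grip_force: 58.6
```

Request:
carry_out(series="-1 0 0 0.03 0; -1 0 0 0.06 0; -1 0 0 0.069 0; -1 0 0 0.069 0; -1 0 0 0.069 0")

```text
t: 6.63
eef_pos: [0.4592, -0.0984, 0.0081]
ee_rot: [1.0, -0.031, -0.0, -0.0]
ft_force: [-1.3, -0.6, -0.1]
width: 0.0151
grip_force: 69.6
```

Request:
carry_out(series="-0.3 0 0 0 0; -0.3 0 0 0 0; -0.3 0 0 0 0; -0.3 0 0 -0.04 0; -0.3 0 0 -0.08 0")

```text
t: 7.05
eef_pos: [0.4577, -0.098, 0.0717]
ee_rot: [1.0, -0.031, -0.002, -0.0]
ft_force: [0.7, 0.5, 0.2]
width: 0.0299
grip_force: 0.0
```

Request:
carry_out(series="-0.35 0.02 0 0 0; -0.35 0.04 -0.01 0 -0.04; -0.35 0.06 -0.019 0 -0.08; -0.35 0.076 -0.019 0 -0.12; -0.35 0.076 -0.019 0 -0.16")

```text
t: 7.47
eef_pos: [0.5241, -0.0869, 0.073]
ee_rot: [0.975, 0.22, 0.002, 0.001]
ft_force: [-0.8, -0.1, 0.2]
width: 0.0273
grip_force: 0.0
```

Request:
carry_out(series="-0.35 0 0 0 -0.04; -0.35 0 0 0 -0.08; -0.35 0 0 0.02 -0.09; -0.35 0 0 0.05 -0.09; -0.35 0 0 0.05 -0.09")

```text
t: 7.88
eef_pos: [0.5188, -0.0866, 0.0296]
ee_rot: [0.936, 0.352, -0.002, -0.001]
ft_force: [-1.2, 0.5, -0.7]
width: 0.0276
grip_force: 0.0
```

```bash
cat >> h.py <<'E'
C0=np.array([.5048,-.1014]); CY=np.radians(-3.3)
def cas(p):
    d=np.array(p)[:2]-C0; c,s=np.cos(CY),np.sin(CY); return np.array([c*d[0]+s*d[1],-s*d[0]+c*d[1]])*1000
def st():
    o=manip.observe(); m=R.from_quat(o['ee_rot']).as_matrix()
    print('t',round(o['t'],2),'pos',o['eef_pos'].round(4),'cas',cas(o['eef_pos']).round(1),'toolx ang rel cas',round(np.degrees(np.arctan2(m[1,0],m[0,0])-CY),2),'w',round(o['width'],4),'g',o['grip_force'],'j',o['joints'].round(2)); return o,m
E
python3 -c "
from h import *
st()"
```

```text
t 7.88 pos [ 0.5188 -0.0866  0.0296] cas [13.1 15.6] toolx ang rel cas 44.58 w 0.0276 g 0.0 j [-0.17  0.49  1.98 -0.    0.67  0.68]
```

Request:
carry_out(series="-0.35 0.002 0.001 0 0; -0.35 0.002 0.001 0.013 0; -0.35 0.002 0.001 0.026 0; -0.35 0.002 0.001 0.026 0")

```text
t: 8.22
eef_pos: [0.5234, -0.087, 0.011]
ee_rot: [0.936, 0.352, 0.0, 0.001]
ft_force: [-0.9, -0.7, 0.6]
width: 0.0282
grip_force: 0.0
```

Request:
carry_out(series="-1 0 0 0 0; -1 0 0 0 0; -1 0 0 0 0; -1 0 0 -0.03 0; -1 0 0 -0.05 0")

```text
t: 8.63
eef_pos: [0.5223, -0.0864, 0.0518]
ee_rot: [0.936, 0.352, -0.001, -0.0]
ft_force: [1.4, 0.0, 0.1]
width: 0.0143
grip_force: 58.6
```

```bash
python3 -c "
from h import *
st()"
```

```text
t 8.63 pos [ 0.5223 -0.0864  0.0518] cas [16.6 16. ] toolx ang rel cas 44.56 w 0.0143 g 58.61906290054321 j [-0.17  0.45  1.97  0.    0.72  0.68]
```

Request:
carry_out(series="-1 0.01 0 0 -0.04; -1 0.02 -0.005 0 -0.08; -1 0.027 -0.008 0 -0.12; -1 0.027 -0.008 0 -0.16; -1 0.027 -0.008 0 -0.2")

```text
t: 9.05
eef_pos: [0.5349, -0.0671, 0.0516]
ee_rot: [0.78, 0.626, 0.0, 0.0]
ft_force: [-0.4, -0.3, -0.5]
width: 0.0142
grip_force: 58.6
```

Request:
carry_out(series="-1 0 0 0 -0.04; -1 0 0 0 -0.05; -1 0 0 0.02 -0.05; -1 0 0 0.052 -0.05; -1 0 0 0.052 -0.05")

```text
t: 9.47
eef_pos: [0.5328, -0.0671, 0.0071]
ee_rot: [0.731, 0.682, -0.001, -0.002]
ft_force: [-1.1, -0.3, -0.4]
width: 0.0018
grip_force: 0.0
```

```bash
python3 -c "
from h import *
st()"
```

```text
t 9.47 pos [ 0.5328 -0.0671  0.0071] cas [26.  35.8] toolx ang rel cas 89.37 w 0.0018 g 0.0 j [-0.13  0.54  1.97  0.    0.64 -0.06]
```

Request:
carry_out(series="-1 0 0 -0.04 0; -1 0 0 -0.08 0; -0.35 -0.04 -0.02 -0.12 0; -0.35 -0.08 -0.035 -0.16 0; -0.35 -0.11 -0.035 -0.17 0")

```text
t: 9.88
eef_pos: [0.4999, -0.1536, 0.1493]
ee_rot: [0.73, 0.683, 0.0, 0.001]
ft_force: [1.6, -0.6, 0.3]
width: 0.0278
grip_force: 0.0
```

Request:
carry_out(series="-0.35 0 0 0 0; -0.35 0 0 0 0; -0.35 0 0 0 0")

```text
t: 10.13
eef_pos: [0.5004, -0.1531, 0.146]
ee_rot: [0.731, 0.682, 0.0, -0.0]
ft_force: [0.1, 0.4, 0.5]
width: 0.0281
grip_force: 0.0
```

Run:
```python
from h import *
st()
ci,im=snap('wrist','w4')
cv2.imwrite('pics/w4b.png',cv2.resize(im[40:220,140:380,::-1],(800,600),interpolation=2))
```

```text
t 10.13 pos [ 0.5004 -0.1531  0.146 ] cas [ -1.4 -51.9] toolx ang rel cas 89.31 w 0.0281 g 0.0 j [-0.3   0.3   1.93  0.    0.91 -0.23]
```

View pics/w4b.png

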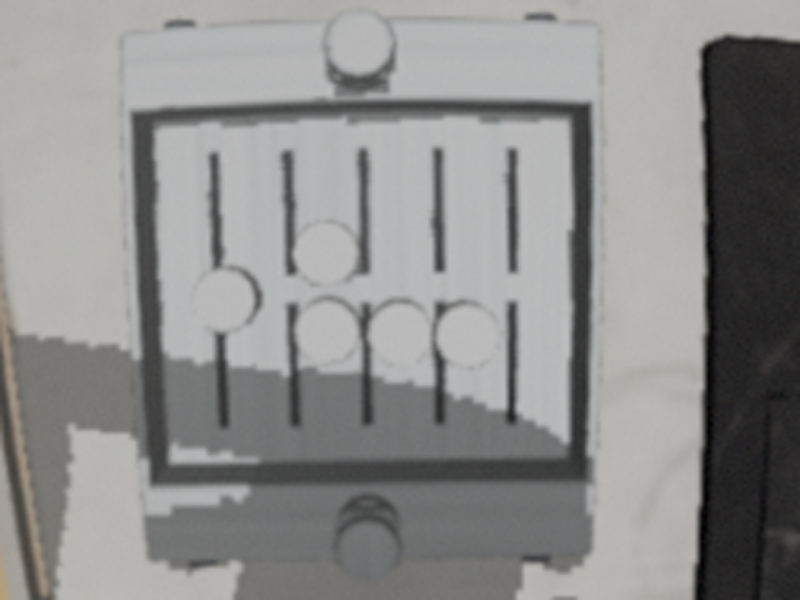

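The dropped cylinder is still in the basin and lies in a row: (327,331), (401,333), (466,334). The others are at (327,253) and, parked, (225,300). All stand on the floor.

Run:
```python
from h import *
ci=manip.camera_info('wrist')
for u,v in [(225,300),(327,253),(327,331),(401,333),(466,334)]: print(cas(px(ci,u,v,.022,140,40,10/3)).round(1))
print(np.round(cas(px(ci,360,43,.059,140,40,10/3)),1),np.round(cas(px(ci,368,548,.059,140,40,10/3)),1))
```

```text
[-39.9  -0.7]
[-12.1  11.3]
[-12.5  -9.8]
[  7.4 -10.6]
[ 25.  -10.9]
[-2.2 61.4] [ -1.8 -58.9]
```

Request:
carry_out(series="-0.35 0.02 0.015 0 0.04; -0.35 0.04 0.03 0 0.08; -0.35 0.051 0.044 0.03 0.12; -0.35 0.051 0.044 0.06 0.16; -0.35 0.051 0.044 0.08 0.19")

```text
t: 10.6
eef_pos: [0.5381, -0.1128, 0.0791]
ee_rot: [0.9, 0.436, -0.001, -0.001]
ft_force: [-0.3, 0.1, -0.5]
width: 0.0277
grip_force: 0.0
```

Request:
carry_out(series="-0.35 0 0 0 0.04; -0.35 0 0 0 0.08; -0.35 0 0 0 0.12; -0.35 0 0 0 0.16; -0.35 0 0 0 0.19")

```text
t: 11.02
eef_pos: [0.5379, -0.1135, 0.0804]
ee_rot: [0.989, 0.151, -0.001, -0.001]
ft_force: [-0.2, -0.7, 0.0]
width: 0.0278
grip_force: 0.0
```

Request:
carry_out(series="-0.35 0 0 0 0.04; -0.35 0 0 0 0.08; -0.35 0 0 0.02 0.12; -0.35 0 0 0.04 0.12; -0.35 0 0 0.04 0.12")

```text
t: 11.43
eef_pos: [0.5363, -0.1133, 0.0465]
ee_rot: [0.999, -0.034, -0.003, -0.001]
ft_force: [-0.9, -0.0, 0.0]
width: 0.0277
grip_force: 0.0
```

```bash
python3 -c "
from h import *
st()"
```

```text
t 11.43 pos [ 0.5363 -0.1133  0.0465] cas [ 32.1 -10. ] toolx ang rel cas -0.55 w 0.0277 g 0.0 j [-0.21  0.48  1.93  0.    0.74  1.43]
```

Request:
carry_out(series="-0.35 0 -0.0005 0.024 0; -0.35 0 -0.0005 0.048 0; -0.35 0 -0.0005 0.048 0; -1 0 -0.0005 0.048 0; -1 0 -0.0005 0.048 0")

```text
t: 11.85
eef_pos: [0.5389, -0.1143, 0.0119]
ee_rot: [0.999, -0.034, -0.0, -0.0]
ft_force: [-0.1, 1.2, -1.2]
width: 0.0144
grip_force: 58.5
```

Request:
carry_out(series="-1 0 0 0 0; -1 0.004 -0.01 -0.004 0; -1 0.01 -0.025 -0.004 0; -1 0.015 -0.038 -0.004 0; -1 0.015 -0.038 0 0")

```text
t: 12.27
eef_pos: [0.5504, -0.0828, 0.0114]
ee_rot: [0.999, -0.034, -0.003, -0.0]
ft_force: [-9.8, 2.8, 5.4]
width: 0.0144
grip_force: 66.9
```

Request:
carry_out(series="-1 0 0 0 0; -0.4 0 0 0 0; -0.4 0 0 0 0; -0.35 0 0 0 0; -0.35 0 0 -0.05 0")

```text
t: 12.68
eef_pos: [0.5474, -0.0833, 0.0454]
ee_rot: [0.999, -0.034, -0.007, -0.001]
ft_force: [0.2, -1.1, -0.0]
width: 0.0277
grip_force: 0.0
```

```bash
python3 -c "
from h import *
st()"
```

```text
t 12.68 pos [ 0.5474 -0.0833  0.0454] cas [41.5 20.5] toolx ang rel cas -0.6 w 0.0277 g 0.0 j [-0.15  0.5   1.91 -0.    0.75  1.49]
```

Request:
carry_out(series="-0.35 -0.01 0.01 -0.01 0; -0.35 -0.03 0.03 -0.01 0; -0.35 -0.037 0.039 -0.01 0; -0.35 -0.037 0.039 0 0; -0.35 -0.037 0.039 0 0")

```text
t: 13.1
eef_pos: [0.5208, -0.1139, 0.0504]
ee_rot: [0.999, -0.035, -0.0, -0.0]
ft_force: [-0.9, -0.7, 0.1]
width: 0.028
grip_force: 0.0
```

Request:
carry_out(series="-0.35 0 0 0 0; -0.35 0 0 0 0")

```text
t: 13.27
eef_pos: [0.5215, -0.1138, 0.0509]
ee_rot: [0.999, -0.034, -0.0, -0.0]
ft_force: [-0.2, 0.6, 0.3]
width: 0.0279
grip_force: 0.0
```

```bash
python3 -c "
from h import *
st()"
```

```text
t 13.27 pos [ 0.5215 -0.1138  0.0509] cas [ 17.4 -11.4] toolx ang rel cas -0.62 w 0.0279 g 0.0 j [-0.22  0.46  1.96  0.    0.72  1.42]
```

Request:
carry_out(series="-0.35 -0.002 0 0.026 0; -0.35 -0.002 0 0.052 0; -0.35 -0.002 0 0.052 0; -1 -0.002 0 0.052 0; -1 -0.002 0 0.052 0")

```text
t: 13.68
eef_pos: [0.5197, -0.1138, 0.0094]
ee_rot: [0.999, -0.034, -0.0, -0.0]
ft_force: [0.5, 0.1, -0.7]
width: 0.0144
grip_force: 58.5
```

Request:
carry_out(series="-1 0 0 0 0; -1 0.004 0.003 -0.004 0; -1 0.01 0.007 -0.004 0; -1 0.015 0.011 -0.004 0; -1 0.015 0.011 0 0")

```text
t: 14.1
eef_pos: [0.5329, -0.1248, 0.0106]
ee_rot: [0.999, -0.035, 0.001, 0.0]
ft_force: [-0.7, -0.9, 0.4]
width: 0.0143
grip_force: 58.5
```

Request:
carry_out(series="-1 0 0 0 0; -0.4 0 0 0 0; -0.4 0 0 0 0; -0.35 0 0 0 0; -0.35 0 0 -0.05 0")

```text
t: 14.52
eef_pos: [0.5259, -0.1224, 0.0438]
ee_rot: [0.999, -0.034, -0.006, -0.001]
ft_force: [-0.9, 0.6, -0.3]
width: 0.0279
grip_force: 0.0
```

Request:
carry_out(series="-0.35 -0.04 -0.01 -0.01 0; -0.35 -0.065 -0.023 -0.01 0; -0.35 -0.083 -0.023 -0.01 0; -0.35 -0.083 -0.023 0 0; -0.35 -0.083 -0.023 0 0")

```text
t: 14.93
eef_pos: [0.4652, -0.1007, 0.049]
ee_rot: [0.999, -0.034, -0.0, -0.0]
ft_force: [-1.2, 0.0, 0.9]
width: 0.0277
grip_force: 0.0
```

Request:
carry_out(series="-0.35 0 0 0 0; -0.35 0 0 0 0")

```text
t: 15.1
eef_pos: [0.467, -0.1011, 0.0496]
ee_rot: [0.999, -0.034, 0.0, 0.0]
ft_force: [0.6, 0.3, 0.5]
width: 0.0277
grip_force: 0.0
```

```bash
python3 -c "
from h import *
st()"
```

```text
t 15.1 pos [ 0.467  -0.1011  0.0496] cas [-37.7  -1.9] toolx ang rel cas -0.64 w 0.0277 g 0.0 j [-0.22  0.4   2.08 -0.    0.66  1.42]
```

Request:
carry_out(series="-0.35 0 -0.001 0.026 0; -0.35 0 -0.001 0.05 0; -0.35 0 -0.001 0.05 0; -1 0 -0.001 0.05 0; -1 0 -0.001 0.05 0")

```text
t: 15.52
eef_pos: [0.4666, -0.1002, 0.0101]
ee_rot: [0.999, -0.034, 0.0, 0.0]
ft_force: [-0.1, -0.2, -0.1]
width: 0.0151
grip_force: 58.5
```

Request:
carry_out(series="-1 0 0 0 0; -1 -0.003 0 -0.004 0; -1 -0.006 0 -0.004 0; -1 -0.009 0 -0.004 0; -1 -0.009 0 0 0")

```text
t: 15.93
eef_pos: [0.4585, -0.0996, 0.0103]
ee_rot: [0.999, -0.034, 0.0, 0.0]
ft_force: [0.2, -0.4, -0.3]
width: 0.0149
grip_force: 58.5
```

Request:
carry_out(series="-1 0 0 0 0; -0.4 0 0 0 0; -0.4 0 0 0 0; -0.35 0 0 0 0; -0.35 0 0 -0.05 0")

```text
t: 16.35
eef_pos: [0.4542, -0.0986, 0.0441]
ee_rot: [0.999, -0.034, -0.006, -0.001]
ft_force: [-0.2, -0.3, 0.5]
width: 0.0276
grip_force: 0.0
```

Request:
carry_out(series="-0.35 0.02 0 -0.01 -0.04; -0.35 0.043 -0.024 -0.01 -0.08; -0.35 0.043 -0.024 -0.01 -0.12; -0.35 0.043 -0.024 0 -0.16; -0.35 0.043 -0.024 0 -0.19")

```text
t: 16.77
eef_pos: [0.4943, -0.0824, 0.049]
ee_rot: [0.964, 0.265, -0.0, -0.0]
ft_force: [-0.6, 0.2, 0.6]
width: 0.0276
grip_force: 0.0
```

Request:
carry_out(series="-0.35 0 0 0 -0.04; -0.35 0 0 0 -0.08; -0.35 0 0 0 -0.12; -0.35 0 0 0 -0.16; -0.35 0 0 0 -0.19")

```text
t: 17.18
eef_pos: [0.4944, -0.0827, 0.0496]
ee_rot: [0.844, 0.536, -0.0, -0.0]
ft_force: [0.2, 0.7, 0.2]
width: 0.0279
grip_force: 0.0
```

Request:
carry_out(series="-0.35 0 0 0 -0.04; -0.35 0 0 0 -0.08; -0.35 0 0 0 -0.12; -0.35 0 0 0 -0.12; -0.35 0 0 0 -0.12")

```text
t: 17.6
eef_pos: [0.4944, -0.0828, 0.0496]
ee_rot: [0.732, 0.681, -0.0, -0.0]
ft_force: [0.3, 0.0, 1.1]
width: 0.028
grip_force: 0.0
```

```bash
python3 -c "
from h import *
st()"
```

```text
t 17.6 pos [ 0.4944 -0.0828  0.0496] cas [-11.5  18. ] toolx ang rel cas 89.15 w 0.028 g 0.0 j [-0.17  0.42  2.03  0.    0.69 -0.1 ]
```

Request:
carry_out(series="-0.35 0 0 0.026 0; -0.35 0 0 0.05 0; -0.35 0 0 0.05 0; -1 0 0 0.05 0; -1 0 0 0.05 0")

```text
t: 18.02
eef_pos: [0.4946, -0.0828, 0.0102]
ee_rot: [0.732, 0.682, 0.0, 0.0]
ft_force: [-0.4, 0.3, 0.7]
width: 0.0152
grip_force: 58.5
```

Request:
carry_out(series="-1 0 0 0 0; -1 0.007 0 -0.004 0; -1 0.014 0 -0.004 0; -1 0.02 0 -0.004 0; -1 0.02 0 0 0")

```text
t: 18.43
eef_pos: [0.4961, -0.0659, 0.0104]
ee_rot: [0.731, 0.683, 0.001, 0.001]
ft_force: [-0.0, -0.3, -0.7]
width: 0.0149
grip_force: 59.0
```

Request:
carry_out(series="-1 0 0 0 0; -0.4 0 0 0 0; -0.4 0 0 0 0; -0.35 0 0 0 0; -0.35 0 0 -0.05 0")

```text
t: 18.85
eef_pos: [0.4907, -0.0663, 0.044]
ee_rot: [0.731, 0.682, -0.004, -0.005]
ft_force: [0.3, 0.5, -0.7]
width: 0.0277
grip_force: 0.0
```

Request:
carry_out(series="-0.35 -0.03 0 -0.03 0; -0.35 -0.06 0.014 -0.06 0; -0.35 -0.09 0.014 -0.1 0; -0.35 -0.108 0.014 -0.12 0; -0.35 -0.108 0.014 -0.12 0")

```text
t: 19.27
eef_pos: [0.5031, -0.157, 0.1495]
ee_rot: [0.732, 0.682, 0.001, 0.003]
ft_force: [-0.0, -0.9, 0.5]
width: 0.0274
grip_force: 0.0
```

Request:
carry_out(series="-0.35 0 0 0 0; -0.35 0 0 0 0")

```text
t: 19.43
eef_pos: [0.4999, -0.1533, 0.1447]
ee_rot: [0.731, 0.682, -0.0, -0.001]
ft_force: [-0.3, 0.2, -0.5]
width: 0.028
grip_force: 0.0
```

Run:
```python
from h import *
st()
ci,im=snap('wrist','w5')
cv2.imwrite('pics/w5b.png',cv2.resize(im[40:220,140:380,::-1],(800,600),interpolation=2))
```

```text
t 19.43 pos [ 0.4999 -0.1533  0.1447] cas [ -1.9 -52. ] toolx ang rel cas 89.33 w 0.028 g 0.0 j [-0.3   0.3   1.93  0.    0.91 -0.23]
```

View pics/w5b.png

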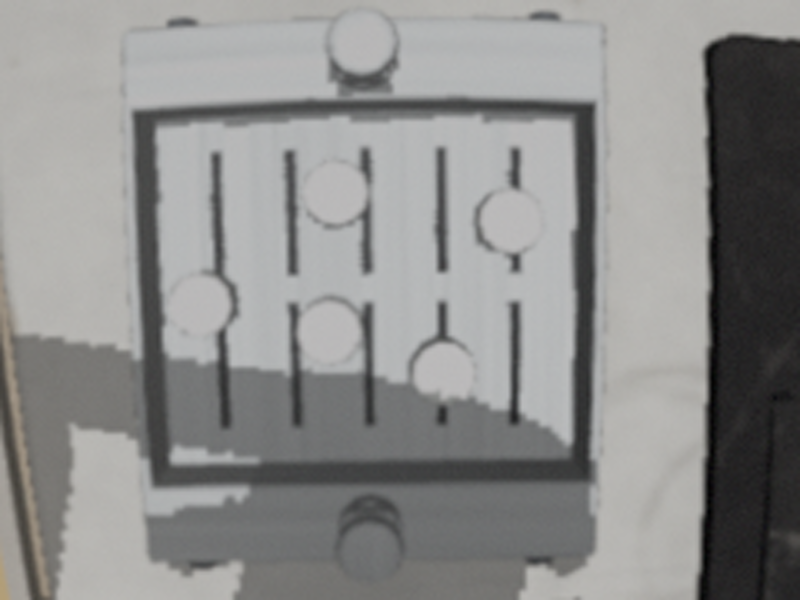

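All five cylinders stand on the floor, at (201,304), (336,193), (330,331), (443,371) and (509,221). The smallest centre distance is 120 px, about 32 mm, so each gap is at least 14 mm. The grid is next.

Run:
```python
from h import *
ci=manip.camera_info('wrist')
for u,v,z in [(362,43,.059),(370,546,.059),(133,107,.034),(597,102,.034),(590,480,.034),(152,485,.034)]: p=px(ci,u,v,z,140,40,10/3);print(p.round(4),cas(p).round(1))
```

```text
[ 0.5059 -0.0404  0.059 ] [-2.4 61. ]
[ 0.4995 -0.1595  0.059 ] [ -2.  -58.3]
[ 0.4465 -0.0465  0.034 ] [-61.4  51.4]
[ 0.5646 -0.0536  0.034 ] [57.  51.1]
[ 0.559  -0.1534  0.034 ] [ 57.1 -48.8]
[ 0.4413 -0.1468  0.034 ] [-60.8 -49. ]
```

Request:
carry_out(series="1 -0.05 0 0 0; 1 -0.1 0 0 0; 1 -0.15 0 0 0; 1 -0.19 0 0 0; 1 -0.19 0 0 0")

```text
t: 19.9
eef_pos: [0.4899, -0.3092, 0.1443]
ee_rot: [0.731, 0.682, -0.001, 0.0]
ft_force: [0.5, -0.5, 0.2]
width: 0.0847
grip_force: 0.0
```

Request:
carry_out(series="1 0 0 0 0; 1 0 0 0 0; 1 0 0 0 0")

```text
t: 20.15
eef_pos: [0.49, -0.3036, 0.1448]
ee_rot: [0.73, 0.683, -0.0, -0.001]
ft_force: [-0.6, 0.6, 0.9]
width: 0.0853
grip_force: 0.0
```

Run:
```python
from h import *
st()
ci,im=snap('wrist','w6');import pickle;pickle.dump(ci,open('w6.pkl','wb'))
cv2.imwrite('pics/w6b.png',cv2.resize(im[0:240,80:400,::-1],(800,600),interpolation=2))
```

```text
t 20.15 pos [ 0.49   -0.3036  0.1448] cas [  -3.1 -202.7] toolx ang rel cas 89.45 w 0.0853 g 0.0 j [-0.56  0.38  1.81  0.    0.95 -0.49]
```

View pics/w6b.png

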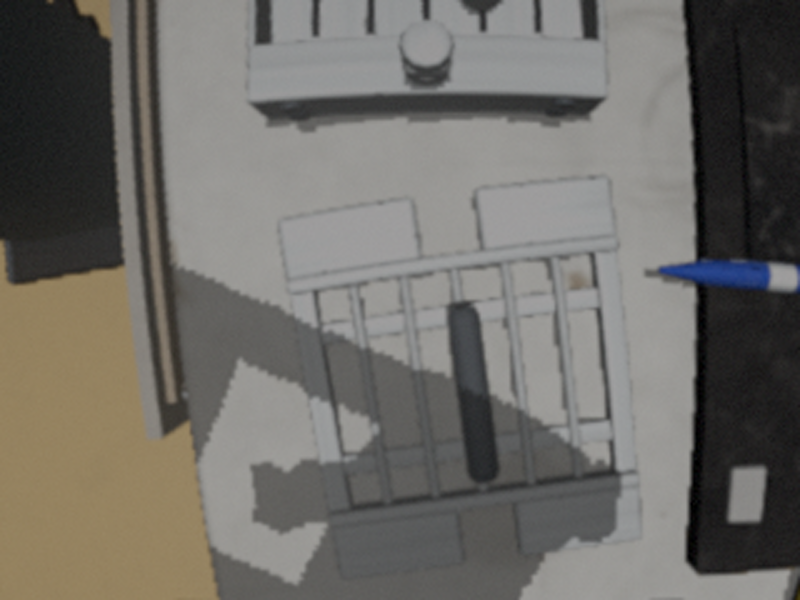

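Run:
```python
from h import *
import pickle;ci=pickle.load(open('w6.pkl','rb'))
q=lambda u,v,z: px(ci,u,v,z,80,0,2.5)
P=[q(*a,.014) for a in [(279,218),(608,178),(640,537),(341,577)]];print(np.round(P,4),np.mean(P,0).round(4),[round(np.linalg.norm(P[i]-P[(i+1)%4]),4) for i in range(4)])
h=[q(462,306,.043),q(486,480,.043)];print(np.round(h,4),np.mean(h,0).round(4),np.linalg.norm(h[0]-h[1]))
d=h[0]-h[1];print(np.degrees(np.arctan2(d[0],d[1])))
for a in((0,3),(1,2)):
  d=P[a[0]]-P[a[1]];print(np.degrees(np.arctan2(d[0],d[1])))
p=q(427,45,.059);print('sR',p,cas(p))
```

```text
[[ 0.4419 -0.21    0.014 ]
 [ 0.5635 -0.2025  0.014 ]
 [ 0.5736 -0.3433  0.014 ]
 [ 0.4517 -0.352   0.014 ]] [ 0.5077 -0.2769  0.014 ] [np.float64(0.1218), np.float64(0.1412), np.float64(0.1222), np.float64(0.1424)]
[[ 0.5054 -0.2466  0.043 ]
 [ 0.5102 -0.3064  0.043 ]] [ 0.5078 -0.2765  0.043 ] 0.06000061441771701
-4.568280693676133
-3.9596469835554093
-4.098032295863808
sR [ 0.49971617 -0.16267698  0.059     ] [ -1.54805435 -61.46802113]
```

The grid measures 122 x 142 mm and is centred at (0.5078, -0.2768) with yaw +4.1°. The handle centre agrees.

Request:
carry_out(series="0 0.035 0.02 0 -0.03; 0 0.035 0.02 0.04 -0.044; 0 0.035 0.02 0.08 -0.044; 0 0.035 0.02 0.1 -0.044; 0 0.035 0.02 0.1 -0.044")

```text
t: 20.62
eef_pos: [0.506, -0.2758, 0.0622]
ee_rot: [0.681, 0.732, -0.001, -0.003]
ft_force: [-0.7, 0.5, 0.7]
width: 0.0427
grip_force: 0.0
```

Request:
carry_out(series="0 0 0 0 0; 0 0 0 0 0")

```text
t: 20.78
eef_pos: [0.509, -0.2783, 0.0668]
ee_rot: [0.682, 0.732, 0.0, 0.001]
ft_force: [0.2, 0.2, 1.3]
width: 0.0426
grip_force: 0.0
```

```bash
python3 -c "
from h import *
st()"
```

```text
t 20.78 pos [ 0.509  -0.2783  0.0668] cas [  14.4 -176.4] toolx ang rel cas 97.33 w 0.0426 g 0.0 j [-0.5   0.49  1.85  0.    0.8  -0.57]
```

Request:
carry_out(series="0 0.002 -0.001 0.03 0; 0 0.002 -0.001 0.06 0; 0 0.002 -0.001 0.06 0; 0 0.002 -0.001 0.06 0; -1 0.002 -0.001 0.06 0")

```text
t: 21.2
eef_pos: [0.5083, -0.2776, 0.0194]
ee_rot: [0.682, 0.731, 0.0, 0.001]
ft_force: [-0.0, -0.2, -0.8]
width: 0.0315
grip_force: 0.0
```

Request:
carry_out(series="-1 0 0 0 0; -1 0 0 0 0; -1 0 0 -0.02 0; -1 0 0 -0.06 0; -1 0 0 -0.1 0")

```text
t: 21.62
eef_pos: [0.5063, -0.2765, 0.0983]
ee_rot: [0.682, 0.731, -0.0, -0.001]
ft_force: [0.3, -0.7, -3.6]
width: 0.0095
grip_force: 59.2
```

```bash
python3 -c "
from h import *
o,m=st();print(o['ft_force'],o['ft_torque'])"
```

```text
t 21.62 pos [ 0.5063 -0.2765  0.0983] cas [  11.6 -174.7] toolx ang rel cas 97.28 w 0.0095 g 59.22879695892334 j [-0.5   0.44  1.84  0.    0.86 -0.57]
[ 0.32553118 -0.66803785 -3.55458832] [-0.03016469 -0.07872486 -0.00288043]
```

Request:
carry_out(series="-1 0 0 -0.02 0; -1 0.04 0.002 -0.02 0; -1 0.08 0.004 -0.02 0; -1 0.12 0.006 -0.02 0; -1 0.16 0.008 -0.02 0")

```text
t: 22.03
eef_pos: [0.5046, -0.1478, 0.1146]
ee_rot: [0.682, 0.731, 0.0, 0.001]
ft_force: [0.8, -0.2, -2.9]
width: 0.01
grip_force: 59.3
```

Request:
carry_out(series="-1 0.03 0.001 0 0.02; -1 0.06 0.003 0 0.041; -1 0.06 0.003 0 0.041; -1 0.06 0.003 0 0.041; -1 0.06 0.003 0 0.041")

```text
t: 22.45
eef_pos: [0.5041, -0.1011, 0.1142]
ee_rot: [0.727, 0.686, 0.0, 0.0]
ft_force: [0.6, 0.4, -2.1]
width: 0.0097
grip_force: 59.3
```

Run:
```python
from h import *
st();print(manip.observe()['ft_force'])
ci,im=snap('wrist','w7');import pickle;pickle.dump(ci,open('w7.pkl','wb'))
cv2.imwrite('pics/w7b.png',cv2.resize(im[60:300,90:410,::-1],(800,600),interpolation=2))
```

```text
t 22.45 pos [ 0.5041 -0.1011  0.1142] cas [-0.7  0.3] toolx ang rel cas 90.0 w 0.0097 g 59.25355911254883 j [-0.2   0.33  1.97 -0.    0.84 -0.14]
[ 0.63562757  0.38658648 -2.06295614]
```

View pics/w7b.png

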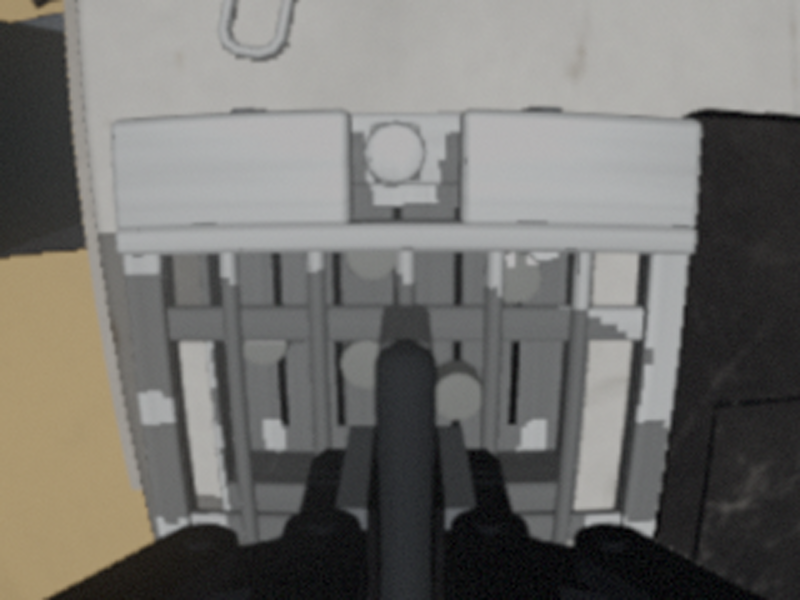

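Run:
```python
from h import *
import pickle;ci=pickle.load(open('w7.pkl','rb'))
q=lambda u,v,z: cas(px(ci,u,v,z,90,60,2.5)).round(1)
print('bar',q(113,122,.1087),q(701,122,.1087),'slot',q(349,112,.1087),q(464,112,.1087),'slotin',q(350,222,.1087),q(463,222,.1087),'stud',q(395,153,.059))
st()
```

```text
bar [-60.1  72.3] [62.1 72.4] slot [-10.5  72.2] [12.2 72.2] slotin [-10.6  50. ] [12.2 50. ] stud [-2.1 61.4]
t 22.5 pos [ 0.5041 -0.1015  0.1141] cas [-0.7 -0.1] toolx ang rel cas 89.95 w 0.0099 g 59.25377905368805 j [-0.2   0.33  1.97 -0.    0.84 -0.14]
```

Request:
carry_out(series="-1 0 -0.0035 0 0; -1 0 -0.0035 0.02 0; -1 0 -0.0035 0.04 0; -1 0 -0.0035 0.06 0; -1 0 -0.0035 0.065 0")

```text
t: 22.92
eef_pos: [0.4995, -0.1013, 0.0598]
ee_rot: [0.728, 0.686, -0.001, -0.001]
ft_force: [-0.2, -0.1, -2.9]
width: 0.0097
grip_force: 59.2
```

Request:
carry_out(series="-1 0 0 0 0; -1 0 0 0 0; -1 0 0 0 0")

```text
t: 23.17
eef_pos: [0.5016, -0.1011, 0.0625]
ee_rot: [0.728, 0.686, 0.0, 0.0]
ft_force: [0.2, 0.9, -1.8]
width: 0.0098
grip_force: 59.2
```

Run:
```python
from h import *
o,m=st();print(o['ft_force'],o['ft_torque'])
```

```text
t 23.17 pos [ 0.5016 -0.1011  0.0625] cas [-3.2  0.1] toolx ang rel cas 89.89 w 0.0098 g 59.2173707485199 j [-0.2   0.41  2.01 -0.    0.72 -0.14]
[ 0.17019644  0.89017497 -1.76543132] [-0.02717684  0.01203274  0.00430129]
```

No contact with the studs, so I'll lower to seating height.

Request:
carry_out(series="-1 0 0 0.005 0; -1 0 0 0.01 0; -1 0 0 0.015 0; -1 0 0 0.019 0; -1 0 0 0.019 0")

```text
t: 23.58
eef_pos: [0.5011, -0.1006, 0.0475]
ee_rot: [0.728, 0.686, -0.0, -0.0]
ft_force: [-5.8, 0.8, 17.4]
width: 0.0095
grip_force: 62.1
```

Request:
carry_out(series="-1 0 0 0 0; -1 0 0 0 0")

```text
t: 23.75
eef_pos: [0.5011, -0.1006, 0.0475]
ee_rot: [0.728, 0.686, 0.0, 0.0]
ft_force: [-5.6, 1.1, 16.8]
width: 0.0098
grip_force: 61.9
```

Request:
carry_out(series="-0.2 0 0 0 0; -0.2 0 0 0 0; -0.2 0 0 0 0; -0.2 0 0 -0.04 0; -0.2 0 0 -0.08 0")

```text
t: 24.17
eef_pos: [0.4994, -0.1003, 0.1095]
ee_rot: [0.728, 0.686, -0.001, -0.002]
ft_force: [1.1, -0.7, 0.8]
width: 0.0343
grip_force: 0.0
```

Request:
carry_out(series="-0.2 -0.03 0 -0.03 0; -0.2 -0.06 0 -0.06 0; -0.2 -0.07 0 -0.07 0; -0.2 -0.07 0 -0.07 0; -0.2 -0.07 0 -0.07 0")

```text
t: 24.58
eef_pos: [0.4974, -0.1564, 0.1658]
ee_rot: [0.728, 0.685, 0.0, -0.0]
ft_force: [0.2, -0.5, -0.3]
width: 0.0343
grip_force: 0.0
```

Run:
```python
from h import *
st();print(manip.observe()['ft_force'])
ci,im=snap('wrist','w8');import pickle;pickle.dump(ci,open('w8.pkl','wb'))
cv2.imwrite('pics/w8b.png',cv2.resize(im[0:240,120:440,::-1],(800,600),interpolation=2))
```

```text
t 24.58 pos [ 0.4974 -0.1564  0.1658] cas [ -4.2 -55.3] toolx ang rel cas 89.82 w 0.0343 g 0.0 j [-0.31  0.27  1.92  0.    0.96 -0.25]
[ 0.23021547 -0.49012304 -0.2969211 ]
```

View pics/w8b.png

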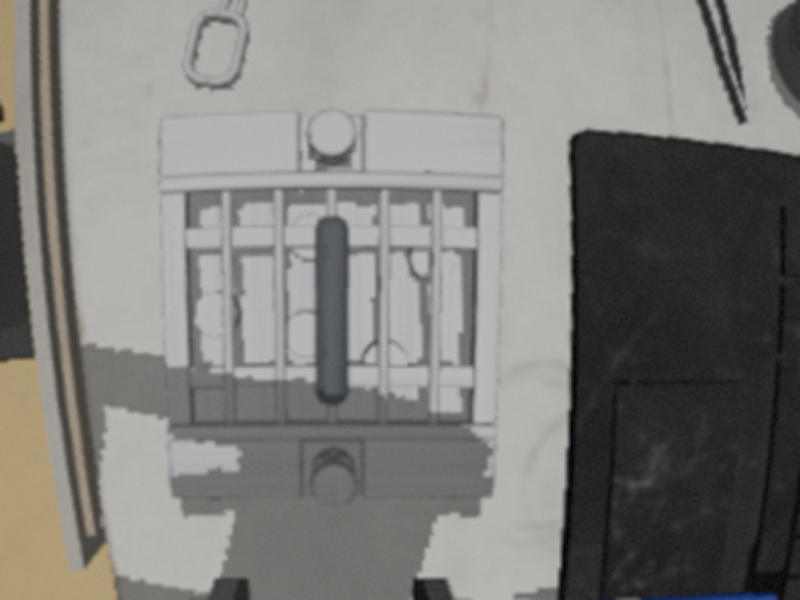

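The grid is seated flat. Both studs, at view (332,133) and (333,478), stand centred in the slots, and the left cotter's eye is at (216,48). I'll measure the cotters by template fitting to the edges.

Request:
carry_out(series="0 0.035 -0.01 0 0; 0 0.07 -0.02 0 0; 0 0.11 -0.035 0.01 0; 0 0.155 -0.047 0.02 0; 0 0.155 -0.047 0.02 0")

```text
t: 25.05
eef_pos: [0.4632, -0.0251, 0.1473]
ee_rot: [0.727, 0.687, -0.002, -0.003]
ft_force: [0.1, -0.3, -1.3]
width: 0.0426
grip_force: 0.0
```

Request:
carry_out(series="0 0 0 0 0; 0 0 0 0 0; 0 0 0 0 0")

```text
t: 25.3
eef_pos: [0.4675, -0.0308, 0.15]
ee_rot: [0.728, 0.686, -0.0, -0.0]
ft_force: [1.4, -0.7, 0.0]
width: 0.0427
grip_force: 0.0
```

```bash
cat >> h.py <<'E'
def rect(ci,im,x0,x1,y0,y1,z,res=.0005):
    xs=np.arange(x0,x1,res); ys=np.arange(y1,y0,-res); X,Y=np.meshgrid(xs,ys)
    f=192/np.tan(np.radians(ci['vertical_fov'])/2)
    q=R.from_quat(ci['orientation']).inv().apply(np.stack([X,Y,0*X+z],-1).reshape(-1,3)-ci['origin']); a,b,c=q[:,0],-q[:,1],-q[:,2]
    r=np.hypot(a,b)+1e-12; k=f*np.arctan2(r,c)/r
    u=(ci['cx']+k*a).reshape(X.shape).astype(np.float32); v=(ci['cy']+k*b).reshape(X.shape).astype(np.float32)
    return cv2.remap(cv2.cvtColor(im,cv2.COLOR_RGB2GRAY),u,v,cv2.INTER_LINEAR)
def ctr_model():
    P=[]
    for a,b in((15,12),(11,8)):            # stadium outline outer and inner
        t=np.linspace(0,2*np.pi,120); s=a-b
        P.append(np.c_[b*np.cos(t)+np.sign(np.cos(t))*s,b*np.sin(t)])
        xs=np.linspace(-s,s,10); P+= [np.c_[xs,0*xs+b],np.c_[xs,0*xs-b]]
    xs=np.linspace(16,66,80); P+= [np.c_[xs,0*xs-4],np.c_[xs,0*xs-8]]
    return np.vstack(P)/1000
def fit_cotter(ci,im,x,y,yaw,z=.004,rg=.02,ra=15):
    w=.1; res=.0005; g=rect(ci,im,x-w,x+w,y-w,y+w,z,res)
    g=cv2.GaussianBlur(g,(0,0),1.2); e=cv2.Canny(g,20,50); D=np.minimum(cv2.distanceTransform(255-e,cv2.DIST_L2,5)*res*1000,4)
    M=ctr_model(); best=(9,)
    def sc(p):
        c,s=np.cos(p[2]),np.sin(p[2]); q=M@np.array([[c,s],[-s,c]])+p[:2]
        return D[np.clip(((y+w-q[:,1])/res).round().astype(int),0,D.shape[0]-1),np.clip(((q[:,0]-x+w)/res).round().astype(int),0,D.shape[1]-1)].mean()
    for st_a,st_p in((3,.002),(1,.0007),(.4,.0003)):
        b=best if len(best)>1 else (9,x,y,yaw); R_=rg if len(best)==1 else st_p*4; A=ra if len(best)==1 else st_a*4
        for dx in np.arange(-R_,R_+1e-9,st_p):
            for dy in np.arange(-R_,R_+1e-9,st_p):
                for da in np.arange(-A,A+.01,st_a):
                    p=(b[1]+dx,b[2]+dy,b[3]+np.radians(da)); v=sc(p)
                    if v<best[0]: best=(v,)+p
    return best,g,e
E
python3 - <<'E'
from h import *
st()
ci,im=snap('wrist','w9');import pickle;pickle.dump((ci,im),open('w9.pkl','wb'))
b,g,e=fit_cotter(ci,im,.461,.009,np.radians(73.5)); print(b[0],np.round(b[1:3],4),np.degrees(b[3]))
b2=fit_cotter(ci,im,b[1],b[2],b[3]+np.pi)[0];print('flip check',b2[0])
c,s=np.cos(b[3]),np.sin(b[3]);q=ctr_model()@np.array([[c,s],[-s,c]])+b[1:3]
g=cv2.cvtColor(g,8)
for p in q: cv2.circle(g,(int((p[0]-.461+.1)/.0005),int((.009+.1-p[1])/.0005)),0,(0,0,255),-1)
cv2.imwrite('pics/fit0.png',g)
E
```

```text
t 25.3 pos [ 0.4675 -0.0308  0.15  ] cas [-41.3  68.4] toolx ang rel cas 89.91 w 0.0427 g 0.0 j [-0.07  0.22  2.04 -0.    0.89 -0.01]
0.7097992 [0.4623 0.0096] 76.1
flip check 1.313809
```

Request:
carry_out(series="0 0.025 -0.005 0.03 0.03; 0 0.05 -0.0095 0.07 0.058; 0 0.05 -0.0095 0.12 0.058; 0 0.05 -0.0095 0.155 0.058; 0 0.05 -0.0095 0.155 0.058")

```text
t: 25.77
eef_pos: [0.459, 0.0092, 0.0222]
ee_rot: [0.787, 0.616, -0.003, -0.002]
ft_force: [-1.4, -0.3, -0.4]
width: 0.0429
grip_force: 0.0
```

Request:
carry_out(series="0 0 0 0 0; 0 0 0 0 0; 0 0 0 0 0")

```text
t: 26.02
eef_pos: [0.4639, 0.0094, 0.0283]
ee_rot: [0.787, 0.616, 0.001, 0.001]
ft_force: [0.1, -0.2, -0.7]
width: 0.0427
grip_force: 0.0
```

Run:
```python
from h import *
o,m=st();d=np.array([.4623,.0096,.002])-o['eef_pos'];print((m.T@d/.8).round(4),np.degrees(np.arctan2(m[1,0],m[0,0])))
```

```text
t 26.02 pos [0.4639 0.0094 0.0283] cas [-47.2 108.2] toolx ang rel cas 79.42 w 0.0427 g 0.0 j [ 0.02  0.42  2.12 -0.    0.6   0.26]
[-0.0002 -0.0022  0.0328] 76.11801342179194
```

Request:
carry_out(series="0 0 -0.002 0.016 0; 0 0 -0.002 0.032 0; 0 0 -0.002 0.032 0; -1 0 -0.002 0.032 0; -1 0 -0.002 0.032 0")

```text
t: 26.43
eef_pos: [0.4617, 0.0101, 0.0024]
ee_rot: [0.787, 0.617, 0.001, 0.001]
ft_force: [-4.7, -0.4, 16.0]
width: 0.0218
grip_force: 58.1
```

Request:
carry_out(series="-1 0 0 0 0; -1 0 0 0 0")

```text
t: 26.6
eef_pos: [0.4617, 0.0101, 0.0025]
ee_rot: [0.787, 0.617, 0.001, 0.001]
ft_force: [-0.8, -0.1, 6.3]
width: 0.0216
grip_force: 58.5
```

Request:
carry_out(series="-1 0 0 -0.03 0; -1 0 0 -0.06 0; -1 0 0 -0.1 0; -1 0 0 -0.12 0; -1 0 0 -0.12 0")

```text
t: 27.02
eef_pos: [0.4637, 0.0102, 0.1014]
ee_rot: [0.787, 0.617, 0.003, 0.002]
ft_force: [1.5, -0.5, -0.0]
width: 0.0212
grip_force: 59.3
```

Request:
carry_out(series="-1 -0.02 -0.012 0 0.04; -1 -0.04 -0.024 0 0.08; -1 -0.059 -0.0355 0 0.12; -1 -0.059 -0.0355 0 0.16; -1 -0.059 -0.0355 0 0.19")

```text
t: 27.43
eef_pos: [0.4209, -0.0294, 0.097]
ee_rot: [0.935, 0.354, -0.0, -0.0]
ft_force: [0.7, 0.2, -0.7]
width: 0.0214
grip_force: 59.3
```

Request:
carry_out(series="-1 0 0 0 0.04; -1 0 0 0 0.08; -1 0 0 0 0.12; -1 0 0 0 0.16; -1 0 0 0 0.19")

```text
t: 27.85
eef_pos: [0.4218, -0.0289, 0.097]
ee_rot: [0.998, 0.064, 0.0, 0.0]
ft_force: [0.1, -0.1, -0.6]
width: 0.0212
grip_force: 59.3
```

Request:
carry_out(series="-1 0 0 0 0.04; -1 0 0 0 0.062; -1 0 0 0 0.062; -1 0 0 0 0.062; -1 0 0 0 0.062")

```text
t: 28.27
eef_pos: [0.4218, -0.0288, 0.0969]
ee_rot: [1.0, -0.028, 0.0, 0.0]
ft_force: [0.7, 0.1, -1.0]
width: 0.022
grip_force: 59.3
```

Run:
```python
from h import *
o,m=st();d=np.array([.4248,-.0292,.047])-o['eef_pos'];print((m.T@d/.8).round(4),np.degrees(np.arctan2(m[1,0],m[0,0])))
```

```text
t 28.27 pos [ 0.4218 -0.0288  0.0969] cas [-87.   67.7] toolx ang rel cas 0.06 w 0.022 g 59.3206125497818 j [-0.07  0.24  2.17 -0.    0.73  1.56]
[0.0038 0.0002 0.0624] -3.2427265355911903
```

Request:
carry_out(series="-1 0 0 0.02 0; -1 0 0 0.04 0; -1 0 0 0.06 0; -1 0 0 0.063 0; -1 0 0 0.063 0")

```text
t: 28.68
eef_pos: [0.4211, -0.0288, 0.0459]
ee_rot: [1.0, -0.029, -0.001, -0.0]
ft_force: [-0.5, -0.8, -0.1]
width: 0.0219
grip_force: 59.3
```

Request:
carry_out(series="-1 0 0 0 0; -1 0 0 0 0; -1 0 0 0 0")

```text
t: 28.93
eef_pos: [0.4225, -0.0289, 0.0473]
ee_rot: [1.0, -0.029, 0.001, 0.0]
ft_force: [-0.6, 0.1, -0.3]
width: 0.0217
grip_force: 59.3
```

Run:
```python
from h import *
o,m=st()
ci,im=snap('wrist','w10');import pickle;pickle.dump((ci,im,o),open('w10.pkl','wb'))
C=lambda x,y,z:np.r_[C0+np.array([[np.cos(CY),-np.sin(CY)],[np.sin(CY),np.cos(CY)]])@(np.array([x,y])/1000),z/1000]
print('stud px',proj(ci,C(0,61,59),True),'tip px',proj(ci,C(-19,61,46),True),'eye',proj(ci,C(-87,67,46),True))
cv2.imwrite('pics/w10b.png',cv2.resize(im[60:300,90:410,::-1],(800,600),interpolation=2))
```

```text
t 28.93 pos [ 0.4225 -0.0289  0.0473] cas [-86.3  67.6] toolx ang rel cas -0.08 w 0.0217 g 59.31669294834137 j [-0.07  0.34  2.2  -0.    0.6   1.56]
stud px (np.float64(264.03215509777243), np.float64(77.36209836716746)) tip px (np.float64(262.89133578356416), np.float64(118.99667627140643)) eye (np.float64(250.79519452304993), np.float64(247.42428115861873))
```

View pics/w10b.png

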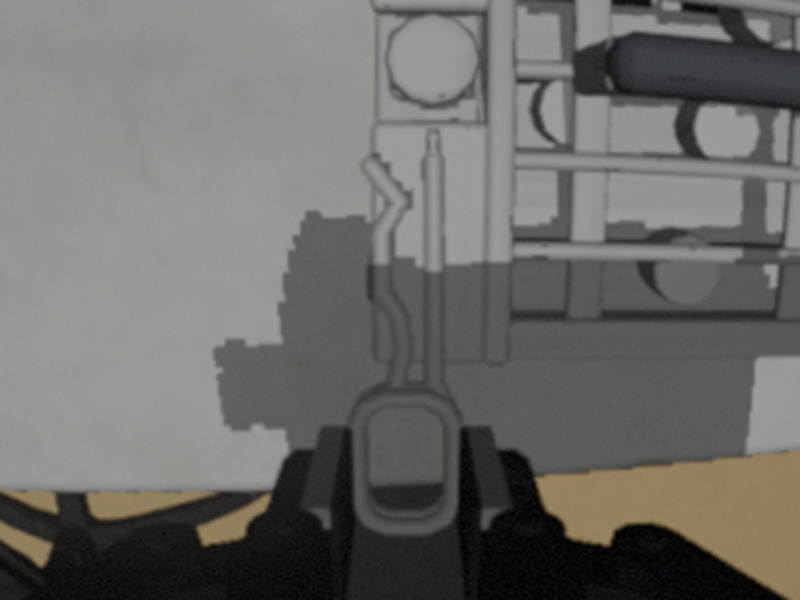

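The image shows the leg tip at view (432,132), the leg's base at (434,380) and the stud top centred at (432,61), so they are nearly in line. I'll work out the lateral offset.

Run:
```python
from h import *
import pickle;ci,im,o=pickle.load(open('w10.pkl','rb'))
q=lambda u,v,z: cas(px(ci,u,v,z,90,60,2.5)).round(2)
print('tip',q(432.5,132,.047),'mid',q(433.5,260,.047),'base',q(434,375,.047),'eye',q(407,460,.051),'stud',q(431.7,61,.059),'slot edge',q(485,70,.042),q(376,70,.042))
g=cv2.cvtColor(im,7)[60:110,225:300]; c=cv2.HoughCircles(cv2.resize(g,None,fx=4,fy=4,interpolation=2),cv2.HOUGH_GRADIENT,1,200,param1=60,param2=20,minRadius=60,maxRadius=90)
if c is not None:
    c=c[0,0]; u,v=225+c[0]/4,60+c[1]/4; print('hough',c,cas(at(ci,u,v,.059,True)))
```

```text
tip [-15.96  60.99] mid [-41.02  60.68] base [-64.99  60.36] eye [-82.42  65.92] stud [-3.14 61.59] slot edge [-3.51 50.48] [-3.65 71.91]
hough [152.5  93.5  69.6] [-2.68346142 61.39420506]
```

Request:
carry_out(series="-1 0 -0.0013 0.001 0.003; -1 0 -0.0013 0.001 0.003; -1 0.006 -0.0013 0.001 0.003; -1 0.012 -0.0013 0.001 0.003; -1 0.018 -0.0013 0.001 0.003")

```text
t: 29.4
eef_pos: [0.4371, -0.0287, 0.0458]
ee_rot: [0.999, -0.034, 0.0, 0.0]
ft_force: [-0.3, -0.6, -0.1]
width: 0.0219
grip_force: 59.3
```

Request:
carry_out(series="-1 0 0 0 0; -1 0 0 0 0")

```text
t: 29.57
eef_pos: [0.4368, -0.0287, 0.0456]
ee_rot: [0.999, -0.034, 0.0, 0.0]
ft_force: [0.2, 0.3, -0.8]
width: 0.022
grip_force: 59.3
```

Run:
```python
from h import *
o,m=st();print(o['ft_force'].round(1),o['ft_torque'].round(2))
```

```text
t 29.57 pos [ 0.4368 -0.0287  0.0456] cas [-72.1  68.7] toolx ang rel cas -0.63 w 0.022 g 59.317458271980286 j [-0.07  0.36  2.17 -0.    0.62  1.57]
[ 0.2  0.3 -0.8] [ 0.01  0.   -0.05]
```

Request:
carry_out(series="-1 0.006 0 0 0; -1 0.012 0 0 0; -1 0.016 0 0 0; -1 0.02 0 0 0; -1 0.023 0 0 0")

```text
t: 29.98
eef_pos: [0.4551, -0.0297, 0.0456]
ee_rot: [0.999, -0.034, 0.0, -0.0]
ft_force: [-0.5, 3.8, -1.0]
width: 0.0218
grip_force: 59.4
```

Request:
carry_out(series="-1 0.002 0 0 0; -1 0.004 0 0 0; -1 0.006 0 0 0; -1 0.008 0 0 0; -1 0.008 0 0 0")

```text
t: 30.4
eef_pos: [0.4614, -0.0305, 0.0457]
ee_rot: [0.999, -0.034, 0.0, 0.0]
ft_force: [0.6, 2.4, -0.5]
width: 0.0217
grip_force: 59.4
```

Run:
```python
from h import *
o,m=st();print(o['ft_force'].round(1),o['ft_torque'].round(2))
```

```text
t 30.4 pos [ 0.4614 -0.0305  0.0457] cas [-47.4  68.3] toolx ang rel cas -0.64 w 0.0217 g 59.377877712249756 j [-0.07  0.39  2.12 -0.    0.64  1.57]
[ 0.6  2.4 -0.5] [ 0.38 -0.12  0.1 ]
```

Run:
```python
from h import *
import pickle
o,m=st()
ci,im=snap('wrist','w11');pickle.dump((ci,im,o),open('w11.pkl','wb'))
c=np.degrees(0)
# rectify in cassette axes via sampling
def samp(z,xs,ys):
    X,Y=np.meshgrid(xs,ys,indexing='ij'); w=np.stack([np.cos(CY)*X-np.sin(CY)*Y,np.sin(CY)*X+np.cos(CY)*Y],-1)/1000+C0
    g=cv2.cvtColor(im,cv2.COLOR_RGB2GRAY); out=np.zeros(X.shape,int)
    for i in np.ndindex(X.shape):
        u,v=proj(ci,np.r_[w[i],z],True); out[i]=g[int(round(v)),int(round(u))] if 0<=v<384 and 0<=u<512 else -1
    return out
print('rows x, cols y 52..80')
A=samp(.045,np.arange(-30,34,3),np.arange(52,82,1))
for x,r in zip(np.arange(-30,34,3),A): print(x,*r)
g=cv2.cvtColor(im,7); u,v=proj(ci,np.r_[C0+[.0005,.061],.059],True); u0,v0=int(u)-40,int(v)-40
k=cv2.HoughCircles(cv2.resize(g[max(v0,0):v0+80,u0:u0+80],None,fx=4,fy=4,interpolation=2),cv2.HOUGH_GRADIENT,1,200,param1=60,param2=20,minRadius=55,maxRadius=90)
print(k, None if k is None else cas(at(ci,u0+k[0,0,0]/4,max(v0,0)+k[0,0,1]/4,.059,True)))
```

```text
t 30.4 pos [ 0.4614 -0.0305  0.0457] cas [-47.4  68.3] toolx ang rel cas -0.64 w 0.0217 g 59.377877712249756 j [-0.07  0.39  2.12 -0.    0.64  1.57]
rows x, cols y 52..80
-30 87 91 89 86 90 85 71 77 70 66 70 73 74 75 72 72 75 73 73 73 71 61 59 67 76 90 92 92 91 94
-27 87 88 88 86 89 90 87 79 78 88 77 76 85 86 85 73 81 86 76 68 71 77 93 92 91 90 88 91 92 94
-24 87 89 88 87 90 90 89 80 79 85 80 73 87 86 77 76 86 81 70 87 81 74 89 92 90 90 90 91 92 92
-21 87 88 86 87 89 90 90 81 80 87 77 76 86 80 76 87 83 76 77 90 81 74 88 90 88 92 92 90 90 91
-18 88 88 86 86 91 89 87 80 81 87 81 76 88 83 75 86 83 75 88 88 83 76 89 90 90 88 91 90 90 92
-15 88 92 86 88 92 91 90 84 80 86 76 77 87 87 74 80 87 81 80 89 79 77 89 89 88 89 89 90 90 91
-12 51 51 50 57 78 85 85 86 88 86 87 86 87 86 79 68 81 87 86 75 70 88 90 89 89 89 91 92 92 91
-9 79 75 86 88 88 86 89 86 90 89 87 88 88 87 87 87 86 68 84 91 83 75 89 88 88 90 89 92 91 91
-6 89 136 141 141 143 145 149 150 150 152 152 147 100 89 88 88 88 83 72 88 86 77 89 89 89 91 90 90 93 91
-3 76 119 148 152 154 154 154 154 153 155 154 155 155 154 155 154 152 130
[... 812 characters left out ...]
113 121 133 149 150 152 150 150 151
21 152 154 151 153 156 155 155 153 124 142 137 131 155 153 155 154 154 154 154 155 139 119 151 151 152 152 152 155 151 152
24 153 154 151 153 154 154 154 154 151 134 139 154 154 153 155 155 153 154 155 153 139 123 151 154 152 153 151 153 151 150
27 152 152 152 152 154 153 154 154 154 153 154 155 155 154 155 155 153 155 154 154 141 118 151 152 153 153 153 153 154 151
30 151 153 151 153 154 154 155 154 155 154 153 154 154 155 154 154 154 154 155 154 122 116 154 151 152 152 153 153 152 153
33 152 153 151 152 154 154 154 153 154 154 152 154 154 152 153 155 153 154 154 154 142 117 151 151 152 150 152 152 151 152
[[[156.5 154.5  65.2]]] [-2.02858242 61.53592173]
```

The cotter is home: the leg comes out past the stud to x ≈ 25 and the bow's throat sits behind it. I'll release, back off, and check where the post stands relative to the other cotter.

Request:
carry_out(series="-0.35 0 0 0 0; -0.3 0 0 0 0; -0.25 0 0 0 0; -0.25 0 0 -0.02 0; -0.25 0 0 -0.06 0")

```text
t: 30.87
eef_pos: [0.4585, -0.0303, 0.0916]
ee_rot: [0.999, -0.034, -0.003, -0.0]
ft_force: [0.4, 0.1, -0.6]
width: 0.032
grip_force: 0.0
```

Request:
carry_out(series="-0.25 0 0 -0.05 0; -0.25 -0.03 0 -0.07 0; -0.25 -0.03 0.05 -0.07 0; -0.25 -0.03 0.1 -0.07 0; -0.25 -0.03 0.15 -0.07 0")

```text
t: 31.28
eef_pos: [0.4288, -0.1494, 0.1506]
ee_rot: [0.999, -0.033, 0.001, 0.0]
ft_force: [1.1, 0.7, 0.4]
width: 0.0316
grip_force: 0.0
```

Run:
```python
from h import *
st()
ct=manip.camera_info('top');cs=manip.camera_info('scene')
for u,v in [(339,211),(340,196),(362,211),(350,195),(333,232),(335.5,214.5)]: print('top',(u,v),at(ct,u,v,0).round(3))
for u,v in [(327,290),(345,308),(365,292),(340,280),(362,285)]: print('scene',(u,v),at(cs,u,v,0).round(3))
```

```text
t 31.28 pos [ 0.4288 -0.1494  0.1506] cas [-73.1 -52.3] toolx ang rel cas -0.48 w 0.0316 g 0.0 j [-0.34  0.19  2.07 -0.    0.88  1.3 ]
top (339, 211) [ 0.531 -0.457  0.   ]
top (340, 196) [ 0.586 -0.462  0.   ]
top (362, 211) [ 0.532 -0.54   0.   ]
top (350, 195) [ 0.59  -0.498  0.   ]
top (333, 232) [ 0.456 -0.434  0.   ]
top (335.5, 214.5) [ 0.519 -0.444  0.   ]
scene (327, 290) [ 0.585 -0.444  0.   ]
scene (345, 308) [ 0.538 -0.526  0.   ]
scene (365, 292) [ 0.645 -0.546  0.   ]
scene (340, 280) [ 0.657 -0.456  0.   ]
scene (362, 285) [ 0.673 -0.524 -0.   ]
```

Request:
carry_out(series="-0.1 0 0.05 0 0; -0.1 0 0.1 0 0; -0.1 -0.01 0.15 0 0; -0.1 -0.016 0.2 0 0; -0.1 -0.016 0.25 0 0")

```text
t: 31.7
eef_pos: [0.4007, -0.3489, 0.1496]
ee_rot: [0.999, -0.035, -0.0, -0.0]
ft_force: [1.7, 0.7, 0.3]
width: 0.0386
grip_force: 0.0
```

Request:
carry_out(series="-0.1 0 0.03 0 0; -0.1 0 0.06 0 0; -0.1 0 0.06 0 0; -0.1 0 0.06 0 0; -0.1 0 0.06 0 0")

```text
t: 32.12
eef_pos: [0.3986, -0.3942, 0.1493]
ee_rot: [0.999, -0.035, -0.0, -0.0]
ft_force: [0.1, 0.0, 0.1]
width: 0.0382
grip_force: 0.0
```

Run:
```python
from h import *
st()
ci,im=snap('wrist','w12');import pickle;pickle.dump((ci,im),open('w12.pkl','wb'))
b,g,e=fit_cotter(ci,im,.458,-.435,np.radians(-8),rg=.026,ra=18); print(b[0],np.round(b[1:3],4),np.degrees(b[3]))
print('flip',fit_cotter(ci,im,b[1],b[2],b[3]+np.pi)[0][0])
```

```text
t 32.12 pos [ 0.3986 -0.3942  0.1493] cas [ -89.1 -298.5] toolx ang rel cas -0.66 w 0.0382 g 0.0 j [-0.78  0.35  1.85  0.    0.95  0.86]
0.88503003 [ 0.4692 -0.4404] -5.6
flip 1.7844205
```

Run:
```python
from h import *
import pickle;ci,im=pickle.load(open('w12.pkl','rb'))
for x0 in(.445,.455,.465,.475,.485):
    b=fit_cotter(ci,im,x0,-.438,np.radians(-5),rg=.006,ra=9)[0]; print(x0,b[0].round(3),np.round(b[1:3],4),np.degrees(b[3]).round(1))
g=rect(ci,im,.43,.56,-.475,-.405,.003,.002)
for r in g: print(''.join('%x'%min(15,v//16) for v in r))
```

```text
0.445 2.046 [ 0.4515 -0.4403] -3.4
0.455 1.212 [ 0.465  -0.4401] -5.6
0.465 0.878 [ 0.4687 -0.4407] -5.0
0.475 0.878 [ 0.4687 -0.4407] -5.0
0.485 0.938 [ 0.475  -0.4413] -5.0
555555555555555888888888888888888888888888888888888888888888888888
555555555555555788888888888888888888888888888888888888888888888888
555555555555555578888888888888888888888888888888888888888888888888
555555555555555557888888888888888888888888888888888888888888888888
555555555555555555788888888888888888888888888888888888888888888888
555555555555555555588888888888888888888888888888888888888888888888
555555555555555555578888888888888888888888888888888888888888888888
555555555555555555558888888888888888888888888888888888888888888888
555555555555555555558888888888888888888888888888888888888888888888
555555555555555555557888888888888888888888888888888888888888888888
555555555555555555555688888888888888888888888888888888888888888888
555555555554444444444578888888888888888888888888888888888888888888
555555555544444445544567688888888888888888888888888888888888888888
555555555545444554445678768888888888888888888888888888
[... 719 characters left out ...]
888888888777777888888888888888
555555788888888888888888888888888888888888888888888766777777777777
555557888888888888888888888888888888888888888888888766666666666666
555578888888888888888888888888888888888888888888888766666666666666
555788888888888888888888888888888888888888888888888866666666666666
557888888888888888888888888888888888888888888888888866666666666666
578888888888888888888888888888888888888888888888888866666666666666
788888888888888888888888888888888888888888888888888766666666666654
888888888888888888888888888888888888888888888888888866666666666653
888888888888888888888888888888888888888888888888888866666666666653
888888888888888888888888888888888888888888888888888866666666666653
```

The right cotter's eye is at about (0.4665, -0.440) with yaw -5°, which puts the post's base plate just beyond its tip. To keep the camera clear of the post I'll grip it with the hand turned half round, bring it into the open and regrip.

Request:
carry_out(series="-0.1 0 0 0 -0.04; -0.1 0 0 0 -0.08; -0.1 0 0 0 -0.12; -0.1 0 0 0 -0.16; -0.1 0 0 0 -0.199")

```text
t: 32.58
eef_pos: [0.3993, -0.3936, 0.1498]
ee_rot: [0.96, 0.278, -0.0, -0.0]
ft_force: [0.6, -0.4, 0.2]
width: 0.0384
grip_force: 0.0
```

Request:
carry_out(series="-0.1 0 0 0 -0.04; -0.1 0 0 0 -0.08; -0.1 0 0 0 -0.12; -0.1 0 0 0 -0.16; -0.1 0 0 0 -0.199")

```text
t: 33.0
eef_pos: [0.3993, -0.3935, 0.1498]
ee_rot: [0.828, 0.56, -0.0, -0.0]
ft_force: [0.2, -0.6, 0.4]
width: 0.0384
grip_force: 0.0
```

Request:
carry_out(series="-0.1 0 0 0 -0.04; -0.1 0 0 0 -0.08; -0.1 0 0 0 -0.12; -0.1 0 0 0 -0.16; -0.1 0 0 0 -0.199")

```text
t: 33.42
eef_pos: [0.3993, -0.3935, 0.1498]
ee_rot: [0.616, 0.788, 0.0, -0.0]
ft_force: [0.6, -0.2, 0.0]
width: 0.0383
grip_force: 0.0
```

Request:
carry_out(series="-0.1 0 0 0 -0.04; -0.1 0 0 0 -0.08; -0.1 0 0 0 -0.12; -0.1 0 0 0 -0.16; -0.1 0 0 0 -0.199")

```text
t: 33.83
eef_pos: [0.3993, -0.3936, 0.1498]
ee_rot: [0.344, 0.939, 0.0, -0.0]
ft_force: [0.2, 0.4, -0.5]
width: 0.0381
grip_force: 0.0
```

Request:
carry_out(series="-0.1 0 0 0 -0.04; -0.1 0 0 0 -0.08; -0.1 0 0 0 -0.12; -0.1 0 0 0 -0.16; -0.1 0 0 0 -0.1985")

```text
t: 34.25
eef_pos: [0.3993, -0.3935, 0.1498]
ee_rot: [0.039, 0.999, 0.0, -0.0]
ft_force: [0.1, -0.3, -0.1]
width: 0.0386
grip_force: 0.0
```

Request:
carry_out(series="-0.1 0 0 0 0; -0.1 0 0 0 0")

```text
t: 34.42
eef_pos: [0.3993, -0.394, 0.1498]
ee_rot: [0.045, 0.999, 0.0, -0.0]
ft_force: [-0.8, 0.9, 0.4]
width: 0.0383
grip_force: 0.0
```

Run:
```python
from h import *
o,m=st();d=np.array([.4665,-.44,.002])-o['eef_pos'];print((m.T@d/.8).round(4),np.degrees(np.arctan2(m[1,0],m[0,0])))
```

```text
t 34.42 pos [ 0.3993 -0.394   0.1498] cas [ -88.5 -298.2] toolx ang rel cas 178.18 w 0.0383 g 0.0 j [-0.78  0.35  1.85  0.    0.95 -2.26]
[-0.0888 -0.0499  0.1847] 174.88299338692985
```

Request:
carry_out(series="-0.1 -0.03 -0.02 0 0; -0.1 -0.06 -0.04 0.04 0; -0.1 -0.089 -0.05 0.08 0; -0.1 -0.089 -0.05 0.12 0; -0.1 -0.089 -0.05 0.15 0")

```text
t: 34.83
eef_pos: [0.4673, -0.4403, 0.0271]
ee_rot: [0.045, 0.999, 0.0, -0.0]
ft_force: [-1.0, 0.3, -0.2]
width: 0.0389
grip_force: 0.0
```

Request:
carry_out(series="-0.1 0 0 0 0; -0.1 0 0 0 0; -0.1 0 0 0 0")

```text
t: 35.08
eef_pos: [0.4672, -0.4413, 0.0311]
ee_rot: [0.044, 0.999, -0.0, 0.001]
ft_force: [-0.1, -0.6, 1.0]
width: 0.0385
grip_force: 0.0
```

Run:
```python
from h import *
o,m=st();d=np.array([.4665,-.44,.0025])-o['eef_pos'];print((m.T@d/.8).round(4),o['ft_force'].round(1))
ci,im=snap('wrist','w13')
b=fit_cotter(ci,im,.466,-.44,np.radians(-5),rg=.012,ra=9)[0]; print(b[0].round(3),np.round(b[1:3],4),np.degrees(b[3]).round(1))
```

```text
t 35.08 pos [ 0.4672 -0.4413  0.0311] cas [ -18.  -341.5] toolx ang rel cas 178.24 w 0.0385 g 0.0 j [-0.76  0.61  1.72  0.    0.8  -2.24]
[0.001  0.0016 0.0358] [-0.1 -0.6  1. ]
1.074 [ 0.4637 -0.4377] 5.8
```

Request:
carry_out(series="-0.1 0.001 0.0015 0.018 0; -0.1 0.001 0.0015 0.0355 0; -0.1 0.001 0.0015 0.0355 0; -1 0.001 0.0015 0.0355 0; -1 0.001 0.0015 0.0355 0")

```text
t: 35.55
eef_pos: [0.4661, -0.44, 0.0022]
ee_rot: [0.043, 0.999, -0.0, 0.0]
ft_force: [0.6, 0.3, 0.6]
width: 0.0216
grip_force: 58.7
```

Request:
carry_out(series="-1 0 0 0 0; -1 0 0 0 0; -1 0 0 -0.02 0; -1 0 0 -0.04 0; -1 0 0 -0.05 0")

```text
t: 35.97
eef_pos: [0.4666, -0.4404, 0.0431]
ee_rot: [0.043, 0.999, -0.001, 0.001]
ft_force: [0.3, -0.6, -1.3]
width: 0.0217
grip_force: 58.8
```

Request:
carry_out(series="-1 0.01 0.04 0 0; -1 0.02 0.08 0 0; -1 0.03 0.12 0 0; -1 0.035 0.16 0 0; -1 0.035 0.16 0 0")

```text
t: 36.38
eef_pos: [0.447, -0.3046, 0.0409]
ee_rot: [0.043, 0.999, 0.002, -0.002]
ft_force: [0.0, 0.8, -2.0]
width: 0.0215
grip_force: 59.0
```

Request:
carry_out(series="-1 0 0 0 0; -1 0 0 0.02 0; -1 0 0 0.04 0; -1 0 0 0.0475 0; -1 0 0 0.0475 0")

```text
t: 36.8
eef_pos: [0.4491, -0.3105, 0.0026]
ee_rot: [0.044, 0.999, 0.0, -0.0]
ft_force: [-0.0, 1.1, 0.2]
width: 0.0219
grip_force: 58.9
```

Run:
```python
from h import *
o,m=st();print(o['ft_force'].round(1))
```

```text
t 36.8 pos [ 0.4491 -0.3105  0.0026] cas [ -43.6 -212. ] toolx ang rel cas 178.3 w 0.0219 g 58.944761753082275 j [-0.61  0.55  1.95 -0.    0.64 -2.09]
[-0.   1.1  0.2]
```

Request:
carry_out(series="-0.4 0 0 0 0; -0.3 0 0 0 0; -0.2 0 0 0 0; -0.2 0 0 -0.04 0; -0.2 0 0 -0.09 0")

```text
t: 37.22
eef_pos: [0.4471, -0.3086, 0.0738]
ee_rot: [0.043, 0.999, 0.002, -0.003]
ft_force: [0.3, -0.1, 1.1]
width: 0.0343
grip_force: 0.0
```

Request:
carry_out(series="-0.2 0 0 0 0.03; -0.2 0 0 0 0.07; -0.2 0 0 0 0.11; -0.2 0 0 0 0.15; -0.2 0 0 0 0.185")

```text
t: 37.63
eef_pos: [0.4493, -0.3101, 0.0759]
ee_rot: [0.331, 0.944, -0.0, 0.0]
ft_force: [0.3, -0.4, -0.7]
width: 0.0341
grip_force: 0.0
```

Request:
carry_out(series="-0.2 0 0 0 0.04; -0.2 0 0 0 0.08; -0.2 0 0 0 0.12; -0.2 0 0 0 0.16; -0.2 0 0 0 0.199")

```text
t: 38.05
eef_pos: [0.4492, -0.31, 0.0757]
ee_rot: [0.605, 0.796, 0.0, 0.0]
ft_force: [-0.6, 0.3, 0.1]
width: 0.0341
grip_force: 0.0
```

Request:
carry_out(series="-0.2 0 0 0 0.04; -0.2 0 0 0 0.08; -0.2 0 0 0 0.12; -0.2 0 0 0 0.16; -0.2 0 0 0 0.199")

```text
t: 38.47
eef_pos: [0.4492, -0.31, 0.0757]
ee_rot: [0.82, 0.572, 0.0, 0.0]
ft_force: [-0.1, -0.2, -0.4]
width: 0.0342
grip_force: 0.0
```

Request:
carry_out(series="-0.2 0 0 0 0.04; -0.2 0 0 0 0.08; -0.2 0 0 0 0.12; -0.2 0 0 0 0.16; -0.2 0 0 0 0.199")

```text
t: 38.88
eef_pos: [0.4492, -0.31, 0.0757]
ee_rot: [0.956, 0.292, 0.0, 0.0]
ft_force: [-0.7, 0.1, -0.1]
width: 0.0344
grip_force: 0.0
```

Request:
carry_out(series="-0.2 0 0 0 0.04; -0.2 0 0 0 0.08; -0.2 0 0 0 0.12; -0.2 0 0 0 0.16; -0.2 0 0 0 0.199")

```text
t: 39.3
eef_pos: [0.4493, -0.31, 0.0757]
ee_rot: [1.0, -0.016, 0.0, 0.0]
ft_force: [-0.4, 0.1, 0.0]
width: 0.0344
grip_force: 0.0
```

Request:
carry_out(series="-0.2 0 0 0 0.019; -0.2 0 0 0 0.019; -0.2 0 0 0 0.019; -0.2 0 0 0 0.019")

```text
t: 39.63
eef_pos: [0.4492, -0.3099, 0.0755]
ee_rot: [0.999, -0.042, 0.0, 0.0]
ft_force: [-0.7, -0.4, 0.4]
width: 0.0339
grip_force: 0.0
```

Run:
```python
from h import *
o,m=st();d=np.array([.4491,-.3105,.0025])-o['eef_pos'];print((m.T@d/.8).round(4),np.degrees(np.arctan2(m[1,0],m[0,0])))
ci,im=snap('wrist','w14');import pickle;pickle.dump((ci,im),open('w14.pkl','wb'))
b=fit_cotter(ci,im,.449,-.3105,np.radians(-5),rg=.01,ra=9)[0]; print(b[0].round(3),np.round(b[1:3],4),np.degrees(b[3]).round(1))
```

```text
t 39.63 pos [ 0.4492 -0.3099  0.0755] cas [ -43.6 -211.4] toolx ang rel cas -1.49 w 0.0339 g 0.0 j [-0.61  0.43  1.93 -0.    0.78  1.05]
[-0.      0.0007  0.0913] -4.788922233121544
2.445 [ 0.4504 -0.3112] 8.8
```

Request:
carry_out(series="-0.2 0 0.0005 0.04 0; -0.2 0 0.0005 0.08 0; -0.2 0 0.0005 0.091 0; -0.2 0 0.0005 0.091 0; -1 0 0.0005 0.091 0")

```text
t: 40.1
eef_pos: [0.4488, -0.31, 0.0024]
ee_rot: [0.999, -0.043, -0.001, -0.0]
ft_force: [-0.9, -0.1, 2.9]
width: 0.0234
grip_force: 11.1
```

Request:
carry_out(series="-1 0 0 0 0; -1 0 0 0 0; -1 0 0 0 0")

```text
t: 40.35
eef_pos: [0.4494, -0.3104, 0.0032]
ee_rot: [0.999, -0.043, 0.0, 0.0]
ft_force: [0.3, -0.6, -0.5]
width: 0.0217
grip_force: 58.8
```

Request:
carry_out(series="-1 0 0 -0.03 0; -1 0 0 -0.06 0; -1 0 0 -0.1 0; -1 0 0 -0.12 0; -1 0 0 -0.12 0")

```text
t: 40.77
eef_pos: [0.4512, -0.3117, 0.1027]
ee_rot: [0.999, -0.043, 0.003, 0.002]
ft_force: [-0.1, 0.2, -0.1]
width: 0.0216
grip_force: 59.0
```

Run:
```python
from h import *
o,m=st()
# stud_right target TCP: eye at cas (-84.5-?, -61+6)
C=lambda x,y,z:np.r_[C0+np.array([[np.cos(CY),-np.sin(CY)],[np.sin(CY),np.cos(CY)]])@(np.array([x,y])/1000),z/1000]
d=C(-86.5,-53.6,0)-o['eef_pos'];d[2]=0;print((m.T@d/.8).round(4),C(-86.5,-53.6,0))
```

```text
t 40.77 pos [ 0.4512 -0.3117  0.1027] cas [ -41.4 -213. ] toolx ang rel cas -1.61 w 0.0216 g 58.982863426208496 j [-0.61  0.39  1.91 -0.    0.83  1.05]
[-0.062  -0.1976 -0.0011] [ 0.415358   -0.14993183  0.        ]
```

Request:
carry_out(series="-1 -0.03 -0.04 0 0; -1 -0.062 -0.08 0 0; -1 -0.062 -0.12 0 0; -1 -0.062 -0.16 0 0; -1 -0.062 -0.1975 0 -0.0055")

```text
t: 41.18
eef_pos: [0.4122, -0.147, 0.0982]
ee_rot: [0.999, -0.035, -0.0, -0.0]
ft_force: [0.9, -0.3, -0.5]
width: 0.0218
grip_force: 59.0
```

Request:
carry_out(series="-1 0 0 0 0; -1 0 0 0.02 0; -1 0 0 0.04 0; -1 0 0 0.06 0; -1 0 0 0.0635 0")

```text
t: 41.6
eef_pos: [0.4117, -0.148, 0.0456]
ee_rot: [0.999, -0.034, -0.002, -0.0]
ft_force: [-0.6, 0.3, -0.4]
width: 0.0217
grip_force: 59.1
```

Request:
carry_out(series="-1 0 0 0 0; -1 0 0 0 0; -1 0 0 0 0")

```text
t: 41.85
eef_pos: [0.4136, -0.1488, 0.0483]
ee_rot: [0.999, -0.034, 0.0, 0.0]
ft_force: [-0.2, -0.1, -1.3]
width: 0.0218
grip_force: 59.1
```

```bash
cat >> h.py <<'E'
def grid(ci,im,z,xs,ys):
    X,Y=np.meshgrid(xs,ys,indexing='ij'); w=np.stack([np.cos(CY)*X-np.sin(CY)*Y,np.sin(CY)*X+np.cos(CY)*Y],-1)/1000+C0
    g=cv2.cvtColor(im,cv2.COLOR_RGB2GRAY).astype(np.float32); u=np.zeros(X.shape,np.float32);v=u.copy()
    for i in np.ndindex(X.shape): u[i],v[i]=proj(ci,np.r_[w[i],z],True)
    return cv2.remap(g,u,v,cv2.INTER_LINEAR).astype(int)
E
python3 - <<'E'
from h import *
import pickle
o,m=st();print(o['ft_force'].round(1))
ci,im=snap('wrist','w15');pickle.dump((ci,im,o),open('w15.pkl','wb'))
ys=np.arange(-72,-42,1);xs=np.arange(-64,14,3)
for x,r in zip(xs,grid(ci,im,.046,xs,ys)): print(x,*r)
u,v=proj(ci,np.r_[C0+[-.0055,-.061],.059],True); u0,v0=int(u)-32,max(int(v)-32,0); g=cv2.cvtColor(im,7)
k=cv2.HoughCircles(cv2.resize(g[v0:v0+64,u0:u0+64],None,fx=4,fy=4,interpolation=2),cv2.HOUGH_GRADIENT,1,200,param1=60,param2=15,minRadius=60,maxRadius=85)
print(k, None if k is None else cas(at(ci,u0+k[0,0,0]/4,v0+k[0,0,1]/4,.059,True)))
E
```

```text
t 41.85 pos [ 0.4136 -0.1488  0.0483] cas [-88.3 -52.6] toolx ang rel cas -0.64 w 0.0218 g 59.101266860961914 j [-0.35  0.36  2.16 -0.    0.62  1.29]
[-0.2 -0.1 -1.3]
-64 94 94 93 93 93 94 94 93 93 92 77 83 89 78 77 93 86 77 87 83 77 92 93 95 95 94 93 93 93 93
-61 94 92 83 83 90 91 89 88 90 92 77 85 88 78 74 89 85 73 85 86 79 82 90 91 83 84 91 93 93 84
-58 92 91 77 84 90 92 91 89 92 92 77 85 88 79 75 90 90 78 81 89 86 77 87 92 83 84 91 93 91 83
-55 94 91 75 85 93 91 91 91 92 93 80 85 88 77 76 91 92 92 86 76 84 90 84 77 82 84 92 92 93 84
-52 94 92 77 84 91 90 92 91 93 93 79 85 88 77 76 90 92 91 93 91 75 78 89 83 79 83 92 92 92 84
-49 79 64 66 86 93 93 91 91 93 92 78 86 88 78 76 91 92 92 92 92 85 80 89 84 74 84 92 92 93 85
-46 59 44 58 87 92 91 93 92 93 94 80 86 89 78 76 92 93 93 92 93 85 80 89 85 76 84 92 93 94 86
-43 67 38 59 86 93 93 92 92 94 94 81 88 90 79 82 93 93 95 93 92 84 81 91 85 72 82 93 94 93 83
-40 96 92 72 85 93 94 94 93 94 94 85 89 88 80 83 92 93 93 94 87 77 89 91 83 72 84 91 95 94 85
-37 95 95 84 98 108 108 107 121 98 94 81 87 99 85 84 92 93 90 79 88 91 84 80 93 86 86 9
[... 1263 characters left out ...]
155 156 157 149 108 135 144 106 98 89 130 148 149 149 135
-1 154 152 122 137 147 150 151 154 154 156 156 156 156 156 156 155 157 156 153 145 109 142 109 96 87 130 148 149 149 135
2 155 154 126 120 147 153 154 155 157 156 155 156 156 156 156 155 155 155 153 119 139 144 110 93 89 131 146 148 149 133
5 154 152 128 139 135 123 144 149 151 152 154 154 154 154 154 153 147 122 126 141 149 144 113 95 90 120 146 148 148 135
8 152 154 116 95 98 100 99 96 98 102 102 104 104 100 97 97 98 100 98 99 97 97 98 96 95 129 145 147 148 134
11 153 151 119 141 154 155 154 154 154 155 155 155 154 155 154 155 155 154 155 154 155 154 155 155 136 130 145 147 148 131
[[[124.5 133.5  69. ]]] [ -2.39716998 -60.6075824 ]
```

Request:
carry_out(series="-1 0 0.0004 0.0015 0; -1 0 0.0004 0.0015 0; -1 0.008 0.0004 0.0015 0; -1 0.016 0.0004 0.0015 0; -1 0.022 0.0004 0.0015 0")

```text
t: 42.32
eef_pos: [0.4321, -0.1503, 0.0468]
ee_rot: [0.999, -0.034, 0.001, 0.0]
ft_force: [0.2, 0.9, 0.4]
width: 0.0217
grip_force: 59.1
```

Request:
carry_out(series="-1 0 0 0 0; -1 0 0 0 0")

```text
t: 42.48
eef_pos: [0.4312, -0.15, 0.0464]
ee_rot: [0.999, -0.034, 0.0, 0.0]
ft_force: [0.4, -0.6, -0.8]
width: 0.0218
grip_force: 59.1
```

Run:
```python
from h import *
o,m=st();print(o['ft_force'].round(1),o['ft_torque'].round(2))
```

```text
t 42.48 pos [ 0.4312 -0.15    0.0464] cas [-70.7 -52.8] toolx ang rel cas -0.62 w 0.0218 g 59.10004734992981 j [-0.34  0.38  2.13 -0.    0.64  1.3 ]
[ 0.4 -0.6 -0.8] [0.   0.03 0.01]
```

Tip in the hole (passed the stud's face without contact); push on home.

Request:
carry_out(series="-1 0.006 0 0 0; -1 0.012 0 0 0; -1 0.016 0 0 0; -1 0.02 0 0 0; -1 0.023 0 0 0")

```text
t: 42.9
eef_pos: [0.449, -0.1509, 0.0463]
ee_rot: [0.999, -0.034, -0.0, -0.0]
ft_force: [-1.9, 4.4, 0.4]
width: 0.0216
grip_force: 59.2
```

Request:
carry_out(series="-1 0.003 0 0 0; -1 0.006 0 0 0; -1 0.009 0 0 0; -1 0.009 0 0 0; -1 0.009 0 0 0")

```text
t: 43.32
eef_pos: [0.4572, -0.1521, 0.0467]
ee_rot: [0.999, -0.034, 0.001, 0.0]
ft_force: [2.2, 2.5, -0.9]
width: 0.0215
grip_force: 59.1
```

Run:
```python
from h import *
import pickle
o,m=st();print(o['ft_force'].round(1),o['ft_torque'].round(2))
ci,im=snap('wrist','w16')
ys=np.arange(-72,-42,1);xs=np.arange(-18,32,3)
for x,r in zip(xs,grid(ci,im,.045,xs,ys)): print(x,*r)
```

```text
t 43.32 pos [ 0.4572 -0.1521  0.0467] cas [-44.6 -53.4] toolx ang rel cas -0.63 w 0.0215 g 59.11254286766052 j [-0.32  0.41  2.08 -0.    0.66  1.32]
[ 2.2  2.5 -0.9] [ 0.37 -0.27  0.07]
-18 97 95 77 86 91 92 90 91 93 84 80 89 83 74 86 88 73 84 89 80 79 91 91 90 82 83 91 92 91 85
-15 95 94 79 85 90 91 90 89 91 85 81 89 83 76 86 87 80 80 90 84 76 88 90 90 81 83 90 92 93 85
-12 96 95 84 65 54 57 75 86 87 87 89 88 88 87 88 86 78 59 75 87 89 81 66 58 62 82 92 92 93 83
-9 95 94 81 78 86 90 90 90 91 91 91 92 89 90 90 91 90 89 87 68 74 89 89 75 65 81 92 92 93 84
-6 96 94 77 85 90 90 90 91 92 92 92 92 91 92 91 90 90 90 89 85 72 88 87 75 64 83 92 92 92 85
-3 96 93 78 78 94 96 96 95 97 97 96 98 97 96 97 95 96 95 92 82 66 88 89 79 68 84 91 91 93 86
0 95 95 79 79 67 87 94 97 96 96 98 97 97 98 96 96 94 89 70 59 72 90 89 79 67 84 92 93 93 85
3 95 95 79 88 77 76 67 61 69 75 84 90 86 77 68 62 59 73 80 71 77 90 89 78 72 85 94 93 93 86
6 95 95 80 92 94 94 93 84 73 74 85 94 86 76 83 75 68 80 81 89 90 84 81 94 75 84 94 94 95 86
9 96 95 94 137 133 127 121 120 100 105 128 152 140 101 83 83 96 134 114 88 77
[... 174 characters left out ...]
6 158 139 127 144 132 108 144 158 159 159 159 155 109 129 151 147 108 112 97 95 95 89
18 156 154 125 146 157 157 157 157 159 146 124 139 126 133 157 158 159 158 159 158 159 156 122 119 119 132 150 153 154 140
21 157 153 122 146 158 159 156 156 159 157 128 139 117 144 158 159 158 159 159 158 159 159 159 158 140 134 150 153 154 140
24 156 153 124 146 156 159 157 157 158 159 159 158 159 158 158 159 159 158 158 158 159 159 159 158 140 133 150 152 154 142
27 155 152 117 146 158 158 157 157 159 159 159 159 159 158 158 159 158 158 159 159 158 159 158 157 139 135 150 153 154 143
30 156 154 121 146 158 158 157 157 159 159 159 158 159 158 158 158 159 158 159 158 158 158 158 157 138 134 151 153 153 142
```

It has snapped but sits about 1 mm short, since the spring is pulling the hand forward. A touch more, then release and retreat.

Request:
carry_out(series="-1 0.0015 0 0 0; -1 0.0015 0 0 0; -1 0.0015 0 0 0")

```text
t: 43.62
eef_pos: [0.4575, -0.152, 0.0466]
ee_rot: [0.999, -0.034, 0.0, 0.0]
ft_force: [0.0, 0.9, -0.5]
width: 0.0215
grip_force: 59.1
```

Request:
carry_out(series="-0.35 0 0 0 0; -0.3 0 0 0 0; -0.25 0 0 0 0; -0.25 0 0 -0.02 0; -0.25 0 0 -0.06 0")

```text
t: 44.03
eef_pos: [0.455, -0.1511, 0.0923]
ee_rot: [0.999, -0.034, -0.003, -0.001]
ft_force: [-0.6, -0.5, 0.3]
width: 0.0321
grip_force: 0.0
```

Request:
carry_out(series="-0.25 0 0 -0.05 0; -0.25 -0.04 -0.04 -0.1 0; -0.25 -0.05 -0.07 -0.13 0; -0.25 -0.05 -0.07 -0.13 0; -0.25 -0.05 -0.07 -0.13 0")

```text
t: 44.45
eef_pos: [0.4219, -0.0923, 0.2007]
ee_rot: [0.999, -0.033, 0.002, 0.0]
ft_force: [0.2, -0.4, -0.2]
width: 0.0317
grip_force: 0.0
```

Run:
```python
from h import *
o,m=st();print(o['ft_force'].round(1))
ci,im=snap('wrist','w17')
for s in(1,-1):
    c=C0+np.array([[np.cos(CY),-np.sin(CY)],[np.sin(CY),np.cos(CY)]])@np.array([-.0443,.061*s+.006])
    b=fit_cotter(ci,im,c[0],c[1],CY,z=.045,rg=.01,ra=6)[0]; print(s,b[0].round(2),'eye cas',cas(b[1:3]).round(1),'yaw rel',np.degrees(b[3]-CY).round(1))
```

```text
t 44.45 pos [ 0.4219 -0.0923  0.2007] cas [-83.3   4.3] toolx ang rel cas -0.54 w 0.0317 g 0.0 j [-0.22  0.08  2.06  0.    0.99  1.42]
[ 0.2 -0.4 -0.2]
1 0.89 eye cas [-44.3  66.3] yaw rel -1.4
-1 0.87 eye cas [-30.5 -50.4] yaw rel 11.6
```

Run:
```python
from h import *
ci=manip.camera_info('wrist');im=cv2.imread('pics/w17.png')[:,:,::-1].copy()
c=C0+np.array([[np.cos(CY),-np.sin(CY)],[np.sin(CY),np.cos(CY)]])@np.array([-.0443,-.055])
b=fit_cotter(ci,im,c[0],c[1],CY,z=.045,rg=.004,ra=3)[0]; print(b[0].round(2),'eye cas',cas(b[1:3]).round(1),'yaw rel',np.degrees(b[3]-CY).round(1))
ys=np.arange(-74,-44,1)
for x,r in zip(range(-63,32,3),grid(ci,im,.045,np.arange(-63,32,3),ys)): print(x,*r)
```

```text
1.21 eye cas [-43.3 -54.6] yaw rel 1.4
-63 91 91 92 91 88 84 81 79 79 78 79 81 79 78 76 76 76 77 77 77 77 76 74 76 77 79 79 78 83 84
-60 91 92 91 88 83 84 88 90 86 87 84 85 85 86 86 87 87 87 86 86 87 87 87 86 84 81 78 78 84 92
-57 91 92 92 89 83 86 87 85 83 85 84 79 74 69 70 71 71 74 77 80 82 81 80 79 80 81 85 84 74 72
-54 92 92 92 90 87 85 84 85 85 80 71 69 78 86 89 90 90 90 90 92 91 91 91 92 90 87 80 84 86 79
-51 91 91 89 84 80 86 84 85 85 76 68 71 83 90 91 90 89 90 91 91 92 91 91 92 92 91 85 82 84 80
-48 90 90 87 70 67 81 87 86 83 77 70 74 87 91 89 89 90 89 91 91 92 91 91 91 93 91 85 81 85 80
-45 92 92 86 70 66 76 84 87 84 75 67 73 85 91 90 90 89 89 91 91 92 92 90 92 92 89 86 85 87 80
-42 112 112 110 106 100 108 124 139 141 128 109 115 140 150 141 118 105 105 107 109 107 110 118 130 126 106 94 94 97 91
-39 150 150 150 148 139 134 134 138 142 130 109 111 140 151 151 151 150 152 152 154 154 154 155 155 154 149 142 139 137 128
-36 151 152 152 151 143 138 137 135 141 133 111 110 135 150 153 151 150 151 152 154 155 154 154 156 155 149 137 135 140 134
-33 153 153 152 147 141 141 144 137
[... 1952 characters left out ...]
8 149 148 141 139 140 129 115 122 143 152 155 152 145 140 142 142 132 117 116 135 149
18 153 152 152 146 133 138 146 148 148 150 149 143 137 136 127 115 123 143 152 154 153 154 153 147 142 136 126 122 135 148
21 151 151 151 146 132 137 145 149 148 149 151 151 145 142 137 135 145 151 153 154 154 154 154 154 154 151 141 133 140 149
24 150 150 151 147 137 141 146 148 148 149 150 151 147 144 146 149 150 151 152 153 153 153 152 153 153 150 140 133 140 148
27 151 151 151 148 142 142 146 149 148 148 150 152 152 151 151 150 149 150 152 153 153 153 154 154 153 149 138 131 141 149
30 151 152 149 141 133 138 146 149 148 148 151 152 151 150 150 150 150 150 151 153 153 152 152 153 153 148 139 134 142 148
```

Both cotters are home and the arm is clear, so I'm handing in.

```bash
python3 -c "
from bench import manip
print(manip.job_done())"
```

```text
the job is handed in; nothing more can be done
None
```

I've handed the job in: the five cylinders are in one layer at least about 14 mm apart, the grid is seated with a stud in each end slot, and both cotters look snapped home from the final camera readings, though the right one's automatic shape fit was poor, so I judged it from the image brightness instead.

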